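# Bearing check on the bottle filler

## Task

Put the bench-top bottle filler into its test run by pressing three keys on its sloping panel one at a time, letting each come up before the next: the small round key, then the square key, then the bar key; leave the big mushroom stop key alone. Then take the vibration pen out of its stand and hold its sprung tip inside the ring marked on the bearing pad, square to that sloping pad, pressing lightly so that the tip is about half pushed in and never ramming it. The job ends holding: the program finishes with the pen still gripped and its tip pressed on the spot, the other things on the bench left where they stand.

Things in the scene. Friction and masses are not known exactly. Their poses are not given: they have to be found in the camera images.
- filler: bench-top bottle filler, fixed: stainless case 260 mm deep (x, to its back), 320 wide (y), origin under its centre. Its front panel, sloping 25 deg, 60 mm high in front to 107 mm, faces the robot and carries a row of keys 70 mm apart, from the left (+y): mushroom stop, bar, round, square. Behind, on a deck 107 mm high, a motor lies between two bearing housings; all below 200 mm
- key_round (a joint): travel of the small round key (26 mm across), m: 0 up, 0.006 fully down; springs back
- key_round_top (a point): centre of the top face of the small round key, 12 mm off the panel; z is the outward normal of the panel (25 deg from vertical, leaning to the robot), y runs along the row of keys: the key moves 6 mm along -z, needing 1.2 N to start and 4 N when fully down; a press of 4 mm or more counts
- key_square (a joint): travel of the square key (24 x 24 mm), as the round one
- key_square_top (a point): centre of the top face of the square key; height, axes and spring as the round one
- key_bar (a joint): travel of the bar key (34 mm up the slope by 12 mm wide), as the round one
- key_bar_top (a point): centre of the top face of the bar key; height, axes and spring as the round one
- key_stop (a joint): travel of the mushroom stop key (38 mm across, 18 mm off the panel), m; leave it up
- key_stop_top (a point): centre of the top of the mushroom stop key; leave it alone
- spot (a point): the spot to measure: centre dot of a painted black ring (inner radius 9 mm) on the face of the right-hand (-y) bearing pad, a fixed steel disc 50 mm across facing the robot and up; z is the outward normal of the face, 30 deg from vertical, y is level. The left-hand pad, 160 mm away, is alike but has no ring: not that one
- stand_top (a point): centre of the top face of the pen stand, a fixed grey block 70 x 70 mm and 55 mm high, with a through hole 19 mm across for the nose of the pen
- pen_mid (a point): vibration pen, loose, about 0.14 kg: grey square bar 24 x 24 mm, 115 long; point at the bar's centre, z along it to its blunt rear end, x and y square to its flat sides. Below the bar (-z) come a steel nose 15 mm across, 28 long, then the sprung tip. At the start it stands upright, bar resting on the stand's top, nose and tip hanging 48 mm down the hole: lift it 60 mm to be clear
- pen_point (a point): the very end of the pen's sprung tip (ball of 8 mm diameter), on the pen's axis 105.5 mm from pen_mid when the tip is fully out; axes as pen_mid
- pen_tip (a joint): how far the sprung tip is pushed in, m: 0 out, 0.012 fully in; 1 N to start, about 0.4 N more per mm, 5.8 N fully in
- bottle_a_mid (a point): amber spray bottle with white cap, 42 mm across, 130 mm tall, standing; bystander, leave alone; point at its centre, 65 mm above the table
- bottle_b_mid (a point): amber spray bottle with white cap, 42 mm across, 130 mm tall, standing; bystander, leave alone; point at its centre, 65 mm above the table
- bottle_c_mid (a point): amber spray bottle with white cap, 42 mm across, 130 mm tall, standing; bystander, leave alone; point at its centre, 65 mm above the table
- clear_bottle_mid (a point): clear bottle, 60 mm across, 200 mm tall, standing; bystander, leave alone; point at its centre
- screwdriver_grip (a point): screwdriver lying in front of the filler; bystander, leave alone; point on its handle
- hex_key_mid (a point): hex key, an L of 6 mm bar 85 x 30 mm, lying flat; bystander, leave alone; point near its middle
- funnel_mid (a point): upturned white funnel, 76 mm across, 70 mm tall; bystander, leave alone; point 30 mm above the table

How it is judged:
By the outcome, as a careful person would: the job done as asked, in the order asked, and still so for the second after the job is handed in, while the arm keeps its last pose, push and grip.
It also fails if it takes over 61 s, if anything falls off the work surface, if the arm or the gripper's body presses on something with over 40 N, if the wrist force passes 120 N, or if a joint passes its speed limit or range.

## Robot

A 6-joint arm with a two-finger parallel gripper is mounted at the origin on the work surface. World frame = base frame: x ahead of the robot, y to its left, z up, the work surface at z = 0. Lengths are in m, angles in rad, forces in N, time in s.
With the tool pointing down it reaches from about 0.35 to 0.975 m from the base axis. Payload 4.9 kg.
Tool frame: the origin (TCP) lies at the very end of the fingers, on their centre line; the grasp point (between the pads) lies 19 mm behind it; z points along the fingers, x is the direction in which the jaws open and shut, and the axes are right-handed (so a half turn about z gives the same grasp; the last joint's range is limited). The gripper opens to 85 mm and grips with 20 to 120 N. Pads are 22 mm wide; open, the fingers measure 114 mm over their backs; the gripper's body (76 mm by 85 mm) begins 54 mm behind the grasp point. The pads swing forward as they close: fully open they stand 13 mm farther back than shut.
Start: joints at [1.119, 0.053, 1.613, -0, 1.476, -0.119], TCP at [0.204, 0.591, 0.231] pointing down, gripper open.
Joint ranges: [-3.01, 3.01], [-1.01, 2.22], [0.06, 2.58], [-1.02, 4.17], [0.09, 2.62], [-3.14, 3.14]. Speed limits (rad/s): [2.57, 2.57, 3.14, 3.14, 3.14, 3.14].

## Interface

Orientations are given as a rotation vector (axis times angle).
In Python, from station import ctrl gives the robot as it stands.
- The arm moves only by the shell command python3 -m handwheel 'ROWS' [OPENING] [FORCE]. ROWS is a JSON object of lists of equal length, an entry for each row: "offset": the shift along the world's x, y, z in units of 40 mm (1.0 is 40 mm), a list of three; "roll": the turn about the world's z in units of 6 degrees (1.0 is 6 degrees). A call has exactly 10 rows; each row is the pose to reach, as a shift and turn from the pose commanded when the call began; what a row does not reach only later rows make up. A row lasts 1/10 s, in which the tool goes at most 50 mm and 8.59 degrees, less where a joint would pass 70% of its speed; a pose out of reach is approached as far as the arm can. A call with a gripper value outside its range is refused whole. OPENING is the finger opening in mm, from 0 to 85.4, set as the call begins (- or left out, the last holds). The fingers move at their own pace and stop on an object; FORCE is the grip in N (left out, the last holds). Time passes only in rows, so rows that repeat a pose let the fingers close, or fill a call up. It gives the time, the measured TCP pose, the force and the opening at its end, in the units of the state.
- ctrl.get_obs(): the state, without advancing time (a new reading comes with each control period).
- ctrl.get_image(name): name is "scene" or "side" or "wrist"; returns a dict with "img" (400x640x3 uint8, red, green, blue), "fx", "fy", "cx", "cy" (pixels), "k1" (the pictures are not rectified: a ray, as slopes to the right and down, at radius r is drawn at 1 + k1 r^2 times it, then the intrinsics apply), "T" (4x4, takes a point from camera to world coordinates). Camera axes: x right, y down, z forward; pixel columns grow to the right and rows downward; lengths in m; the calibration is good to about 2 mm. A picture is of the moment at which its call begins. There is no depth.
- ctrl.finish_job(): hands the job in, once; it reports no verdict.
The state is a dict: "t": time; "q": joint angles; "dq": joint speeds; "effort": joint torques, N m; "tool_pos": TCP position; "tool_rot": TCP orientation; "contact_force": force on the tool from outside, world axes, zero at the start; "wrist_torque": the same for the moment, N m; "opening": finger opening in m.
Only numpy, scipy, OpenCV 4.12 (cv2) and the standard library are available. Lean on these libraries where they do the work, as an engineer would, in place of code of your own. Each camera call takes 0.05 s, during which the arm holds its last target.

## Working session

There is one attempt and no reset: what is moved stays moved. The work goes in short steps, Python scripts to look and compute and a shell command to move; the robot and the scene stay as the last step left them, time stands still between calls to the robot, and variables do not carry over. Pictures are saved under pics/ and viewed, and the job is handed in when it is done.

```bash
ls; mkdir -p pics; cat > h.py <<'E'
import numpy as np,cv2
from station import ctrl
from scipy.spatial.transform import Rotation as R
def snap(n,f):
    d=ctrl.get_image(n); cv2.imwrite('pics/'+f+'.png',d['img'][:,:,::-1]); np.save('pics/'+f+'.npy',d,allow_pickle=True); return d
def load(f): return np.load('pics/'+f+'.npy',allow_pickle=True).item()
def ray(d,u,v):
    x,y=(u-d['cx'])/d['fx'],(v-d['cy'])/d['fy']; a,b=x,y
    for _ in range(30):
        s=1+d['k1']*(a*a+b*b); a,b=x/s,y/s
    T=np.array(d['T']); r=T[:3,:3]@[a,b,1]; return T[:3,3],r/np.linalg.norm(r)
def atz(d,u,v,z):
    o,r=ray(d,u,v); return o+r*(z-o[2])/r[2]
def proj(d,p):
    T=np.array(d['T']); c=T[:3,:3].T@(np.array(p)-T[:3,3]); a,b=c[0]/c[2],c[1]/c[2]; s=1+d['k1']*(a*a+b*b)
    return np.array([d['cx']+d['fx']*a*s,d['cy']+d['fy']*b*s])
def tri(*l):
    A=np.zeros((3,3));B=np.zeros(3)
    for d,u,v in l:
        o,r=ray(d,u,v);M=np.eye(3)-np.outer(r,r);A+=M;B+=M@o
    p=np.linalg.solve(A,B); return p,[np.round(proj(d,p)-[u,v],1) for d,u,v in l]
def crop(f,x0,y0,x1,y1,k,g):
    im=cv2.imread('pics/'+f+'.png')[y0:y1,x0:x1]; cv2.imwrite('pics/'+g+'.png',cv2.resize(im,None,fx=k,fy=k,interpolation=cv2.INTER_CUBIC))
E
python3 - <<'E'
from h import *
for n in ['scene','side','wrist']:
    d=snap(n,n+'0'); print(n,d['fx'],d['k1'],np.round(d['T'],3).tolist())
o=ctrl.get_obs(); print(o)
E
python3 -m handwheel --help
```

```text
pics
scene 469.5510773875232 -0.09856184377389995 [[-0.32, 0.541, -0.778, 1.4], [0.947, 0.163, -0.276, 0.381], [-0.023, -0.825, -0.565, 0.799], [0.0, 0.0, 0.0, 1.0]]
side 445.89601948451354 -0.06822368908992933 [[0.995, -0.082, 0.051, 0.431], [-0.096, -0.742, 0.664, -0.774], [-0.017, -0.666, -0.746, 1.046], [0.0, 0.0, 0.0, 1.0]]
wrist 331.7805566143151 -0.04760610066249837 [[0.328, 0.91, 0.253, 0.141], [0.945, -0.315, -0.091, 0.613], [-0.003, 0.269, -0.963, 0.373], [0.0, 0.0, 0.0, 1.0]]
{'t': 0.15, 'q': array([ 1.11896467e+00,  5.32461319e-02,  1.61398765e+00,  2.07756807e-05,
        1.47601682e+00, -1.19004009e-01]), 'dq': array([ 7.34191130e-04, -2.35711060e-03, -2.90762742e-03,  8.67576529e-05,
       -2.05443901e-03,  1.14229465e-03]), 'effort': array([ 4.00068320e-04, -3.94243169e+01, -3.70723271e+01, -1.54249365e-04,
        4.69057937e-03, -5.50311455e-06]), 'tool_pos': array([0.20397713, 0.5902548 , 0.23031467]), 'tool_rot': array([ 2.55809576e+00,  1.82232427e+00, -2.30051633e-03]), 'contact_force': array([1.09075511, 0.31880894, 0.44521859]), 'wrist_torque': array([0.00483295, 0.0343168 , 0.00638913]), 'opening': 0.08556623290868032}invalid input: not JSON, or not a number
```

View pics/scene0.png

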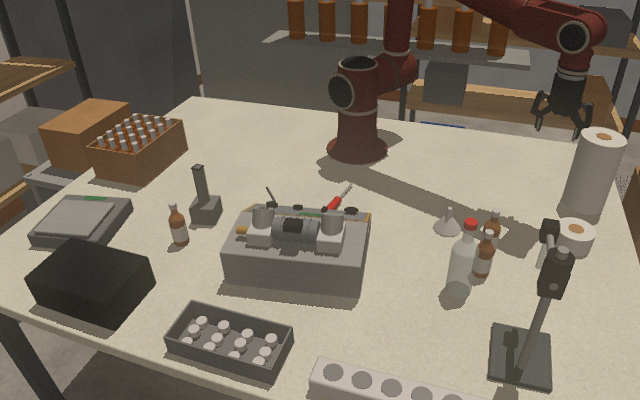

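View pics/side0.png

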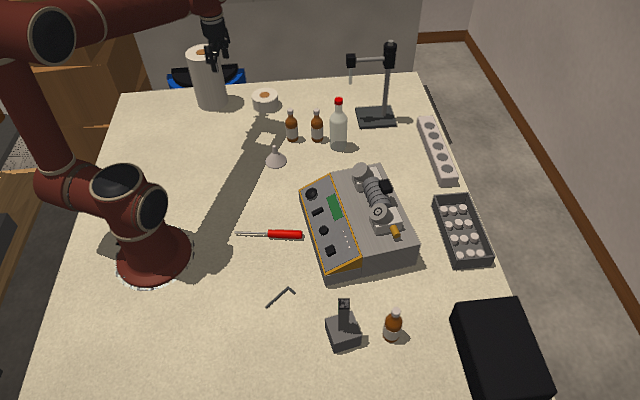

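View pics/wrist0.png

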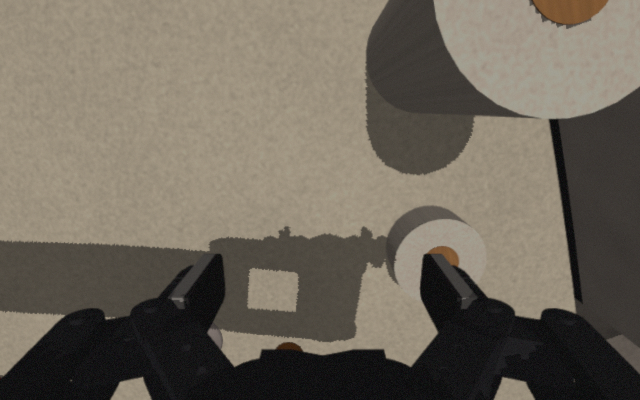

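```bash
python3 - <<'E'
from h import *
crop('side0',285,155,435,290,5,'c1'); crop('side0',315,285,415,360,7,'c2'); crop('scene0',160,150,380,300,3.6,'c3')
E
```

```text
(no output)
```

View pics/c1.png

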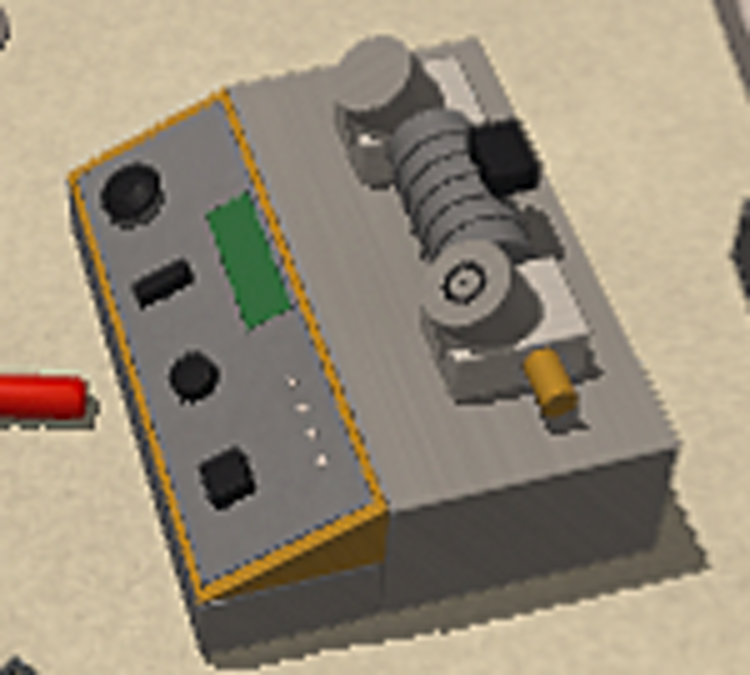

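View pics/c2.png

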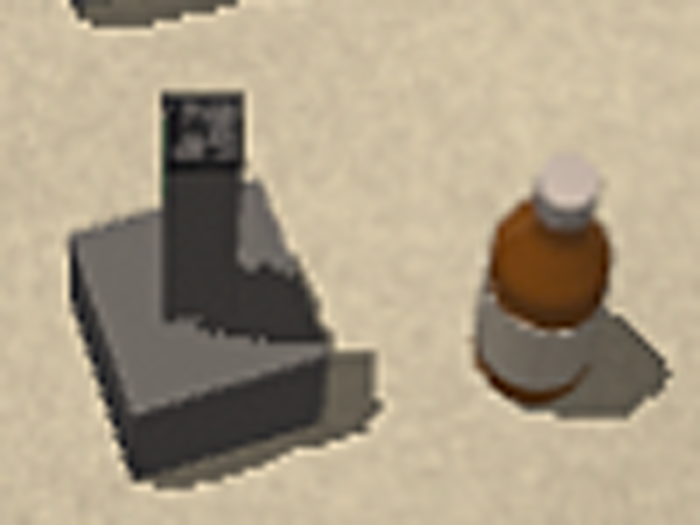

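View pics/c3.png

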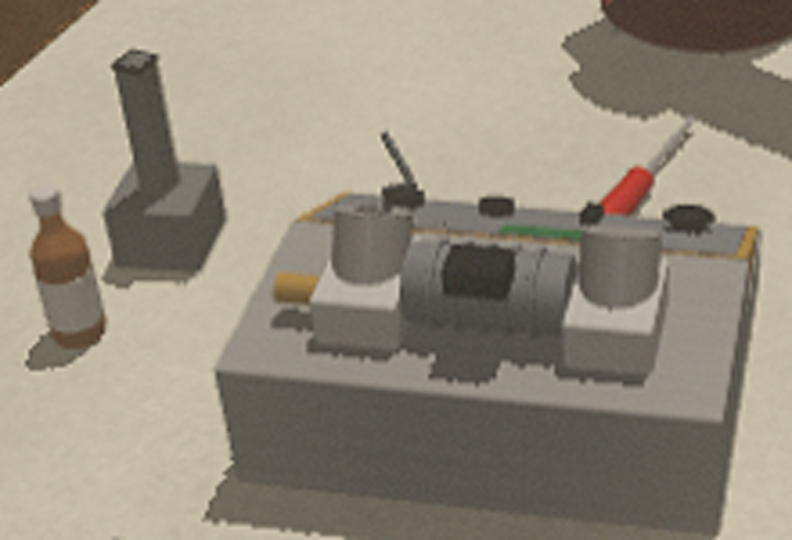

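```bash
python3 - <<'E'
from h import *
from scipy.optimize import least_squares
s=load('side0'); c=load('scene0')
f=lambda k,x0,y0,p:[(p[0]+.5)/k-.5+x0,(p[1]+.5)/k-.5+y0]
S=lambda *p:f(5,285,155,p); C=lambda *p:f(3.6,160,150,p)
b=-.13+.047/np.tan(np.radians(25))
L=[(s,S(70,176),(-.13,.16,.06)),(s,S(201,600),(-.13,-.16,.06)),(s,S(226,90),(b,.16,.107)),(s,S(387,512),(b,-.16,.107)),(s,S(678,447),(.13,-.16,.107)),(s,S(475,38),(.13,.16,.107)),
(c,C(217,371),(.13,-.16,.107)),(c,C(725,420),(.13,.16,.107))]
def w(p,l): 
    cc,ss=np.cos(p[2]),np.sin(p[2]); return np.array([p[0]+cc*l[0]-ss*l[1],p[1]+ss*l[0]+cc*l[1],l[2]])
r=least_squares(lambda p:np.concatenate([proj(d,w(p,l))-u for d,u,l in L]),[.65,0,0])
p=r.x; print('filler',p,np.degrees(p[2]),np.round(r.fun.reshape(-1,2),1).tolist())
# keys: intersect with plane of key tops
Rz=R.from_euler('z',p[2]); n=Rz.apply([-np.sin(np.radians(25)),0,np.cos(np.radians(25))])
P0=w(p,(-.13,0,.06)); 
for nm,px,h in [('stop',(132,192),.018),('bar',(163,280),.012),('round',(194,375),.012),('square',(228,474),.012)]:
    o,rr=ray(s,*S(*px)); q=P0+n*h; t=(q-o)@n/(rr@n); x=o+rr*t; l=Rz.inv().apply(x-[p[0],p[1],0]); print(nm,np.round(x,4),'local',np.round(l,4))
print('n',n)
# pen
print('pen top', atz(s,*f(7,315,285,(203,130)),.170), atz(c,*C(135,60),.170), tri((s,*f(7,315,285,(203,130))),(c,*C(135,60))))
pc=[atz(s,*f(7,315,285,q),.17)for q in[(163,92),(244,92),(243,168),(163,168)]]
for i in range(4):
    e=pc[(i+1)%4]-pc[i]; print('edge',np.linalg.norm(e[:2]),np.degrees(np.arctan2(e[1],e[0])))
pc=[atz(c,*C(*q),.17)for q in[(113,63),(132,49),(158,56),(143,72)]]
for i in range(4):
    e=pc[(i+1)%4]-pc[i]; print('edgeC',np.linalg.norm(e[:2]),np.degrees(np.arctan2(e[1],e[0])))
st=[atz(s,*f(7,315,285,q),.055)for q in[(72,237),(258,183),(328,343),(135,413)]]
print('stand',np.mean(st,0)); 
for i in range(4):
    e=st[(i+1)%4]-st[i]; print('edgeS',np.linalg.norm(e[:2]),np.degrees(np.arctan2(e[1],e[0])))
# spot
for z in (.17,.18,.19): 
    x=atz(s,*S(463,284),z); print('spot',x,Rz.inv().apply(x-[p[0],p[1],0]))
E
```

```text
filler [0.58097102 0.02179422 0.15793094] 9.048776094803722 [[-1.2, -1.0], [-0.8, 1.4], [-0.5, -1.1], [0.2, 0.1], [0.4, -0.4], [-0.0, -0.4], [-1.1, 0.2], [0.1, 1.1]]
stop [0.4661 0.1062 0.0938] local [-0.1002  0.1015  0.0938]
bar [0.4784 0.0421 0.0881] local [-0.0981  0.0362  0.0881]
round [ 0.4892 -0.0274  0.088 ] local [-0.0984 -0.0341  0.088 ]
square [ 0.5005 -0.0951  0.0883] local [-0.0978 -0.1028  0.0883]
n [-0.4173587  -0.06646738  0.90630779]
pen top [ 0.50835794 -0.29938619  0.17      ] [ 0.50484719 -0.30031898  0.17      ] (array([ 0.50762568, -0.29930228,  0.17122725]), [array([-0.3, -0.3]), array([-0.3,  0.2])])
edge 0.02554595110333378 -6.120477694873478
edge 0.026628385666268024 -98.36359612716863
edge 0.024795083668700296 173.90031339563382
edge 0.026618573612395544 83.252363588175
edgeC 0.02209372160395183 172.6899327651455
edgeC 0.02492149299114213 81.92384932649036
edgeC 0.023370488296694268 3.2821007844515075
edgeC 0.02924027713750421 -99.68515338313952
stand [ 0.50909352 -0.29846273  0.055     ]
edgeS 0.0680874498376576 11.594480439268576
edgeS 0.0636513191172252 -76.08547798093296
edgeS 0.06983671280072132 -165.16598150456753
edgeS 0.06755217726527149 102.39095862384444
spot [ 0.62759776 -0.04740932  0.17      ] [ 0.03516246 -0.07567551  0.17      ]
spot [ 0.6253551  -0.05570745  0.18      ] [ 0.03164262 -0.08351766  0.18      ]
spot [ 0.62311244 -0.06400559  0.19      ] [ 0.02812277 -0.09135981  0.19      ]
```

```bash
python3 -m handwheel '{"offset":[[0,-1,0],[1,-3,0],[2,-5,0],[3,-7,0],[4,-9,0],[4.5,-10,0],[5,-11,0],[5.5,-12,0],[6,-13,0],[6,-13.5,0]],"roll":[0,0.5,1,1.5,2,2.5,3,3.5,4,4.7]}' 0 30
```

```text
t: 1.15
tool_pos: [0.4032, 0.1451, 0.2312]
tool_rot: [2.034, 2.394, 0.001]
contact_force: [0.3, -0.3, 0.3]
opening: -0.0
```

```bash
python3 -m handwheel '{"offset":[[0.5,-1,0],[1,-2,0],[1.5,-3,-0.5],[2,-4.4,-1],[2,-4.4,-1.5],[2,-4.4,-1.5],[2,-4.4,-1.5],[2,-4.4,-1.5],[2,-4.4,-1.5],[2,-4.4,-1.5]],"roll":[0,0,0,0,0,0,0,0,0,0]}'
python3 - <<'E'
from h import *
d=snap('wrist','w1');snap('side','s1'); o=ctrl.get_obs();print(o['tool_pos'],o['contact_force'],np.round(d['T'],3).tolist())
crop('w1',0,0,640,400,1.25,'w1b'); crop('s1',285,155,435,290,5,'s1b')
E
```

```text
t: 2.15
tool_pos: [0.4833, -0.0283, 0.1725]
tool_rot: [2.035, 2.391, 0.002]
contact_force: [-0.7, -0.2, -0.8]
opening: -0.0
[ 0.48307539 -0.028522    0.1720783 ] [ 0.70133427 -0.06874401  0.19249449] [[-0.159, 0.95, 0.267, 0.417], [0.987, 0.154, 0.041, -0.039], [-0.002, 0.27, -0.963, 0.315], [0.0, 0.0, 0.0, 1.0]]
```

View pics/w1b.png

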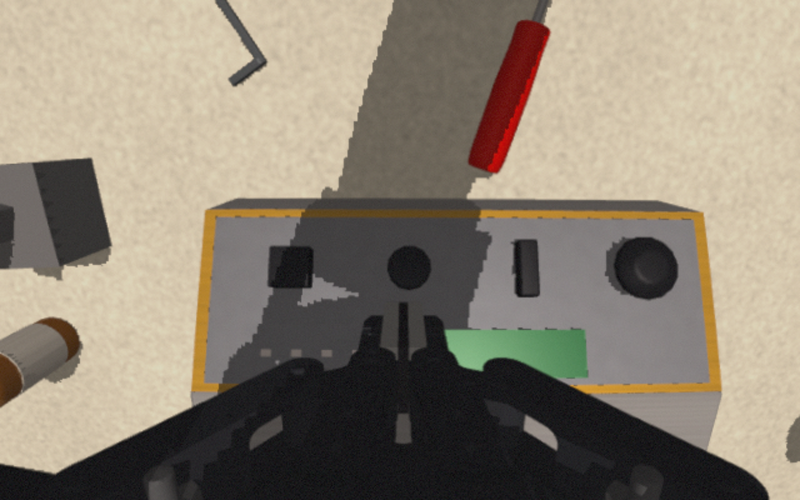

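View pics/s1b.png

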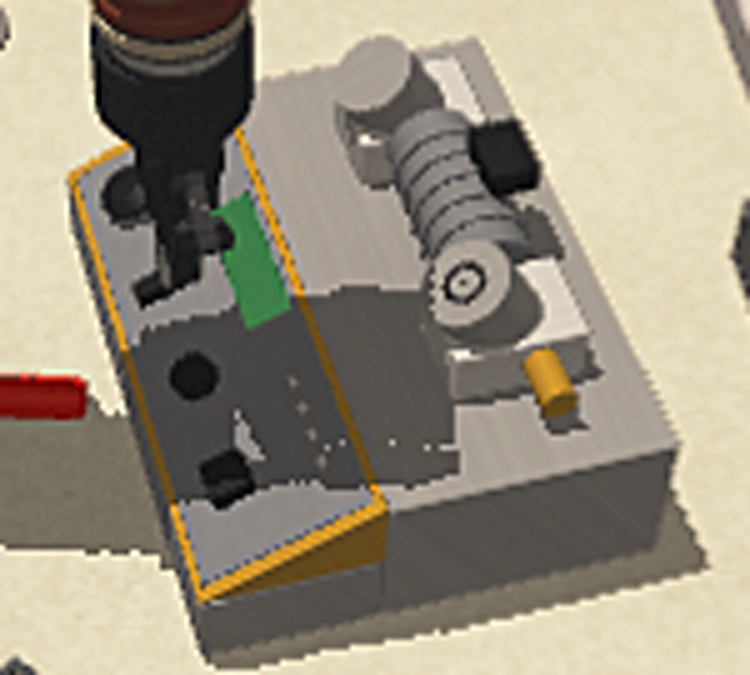

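```bash
python3 - <<'E'
from h import *
d=load('w1'); s=load('side0')
f=lambda u,v:((u+.5)/1.25-.5,(v+.5)/1.25-.5)
S=lambda u,v:((u+.5)/5-.5+285,(v+.5)/5-.5+155)
for n,a,b in [('sq',(291,267),(228,474)),('rd',(409,268),(194,375)),('bar',(527,268),(163,280)),('stop',(645,266),(132,192))]:
    print(n,atz(d,*f(*a),.088),tri((d,*f(*a)),(s,*S(*b))))
print(proj(d,[.48307,-.0285,.172])*1.25)
E
```

```text
sq [ 0.49879649 -0.09153132  0.088     ] (array([ 0.50052   , -0.09233808,  0.08418854]), [array([0.1, 0.5]), array([-0.1,  0.1])])
rd [ 0.48846555 -0.02417227  0.088     ] (array([ 0.48963237, -0.02395767,  0.08373124]), [array([-0. , -0.2]), array([ 0.1, -0. ])])
bar [0.47759947 0.04315854 0.088     ] (array([0.47837774, 0.04409181, 0.0856256 ]), [array([0.1, 0.2]), array([-0.,  0.])])
stop [0.46535978 0.11179438 0.088     ] (array([0.46618075, 0.11384339, 0.08525092]), [array([0.2, 0.3]), array([-0.1,  0.1])])
[402.63841936 320.97414942]
```

```bash
python3 -m handwheel '{"offset":[[-0.04,0.08,-1],[-0.04,0.08,-1.6],[-0.04,0.08,-1.9],[-0.04,0.08,-1.95],[-0.02,0.08,-2.0],[0,0.09,-2.04],[0.02,0.09,-2.08],[0.02,0.09,-2.08],[0.02,0.09,-2.08],[0.02,0.09,-2.08]],"roll":[0,0,0,0,0,0,0,0,0,0]}'
python3 - <<'E'
from h import *
d=snap('side','s2'); o=ctrl.get_obs();print(o['tool_pos'],o['contact_force'],o['wrist_torque'])
crop('s2',285,155,435,290,5,'s2b')
E
```

```text
t: 3.25
tool_pos: [0.4841, -0.0256, 0.0887]
tool_rot: [2.037, 2.39, 0.001]
contact_force: [0.7, -0.4, 1.4]
opening: 0.0002
[ 0.4839414  -0.02551782  0.08857932] [-0.31129442  0.36368925  0.66493417] [-0.07775615 -0.00650978 -0.02758488]
```

View pics/s2b.png

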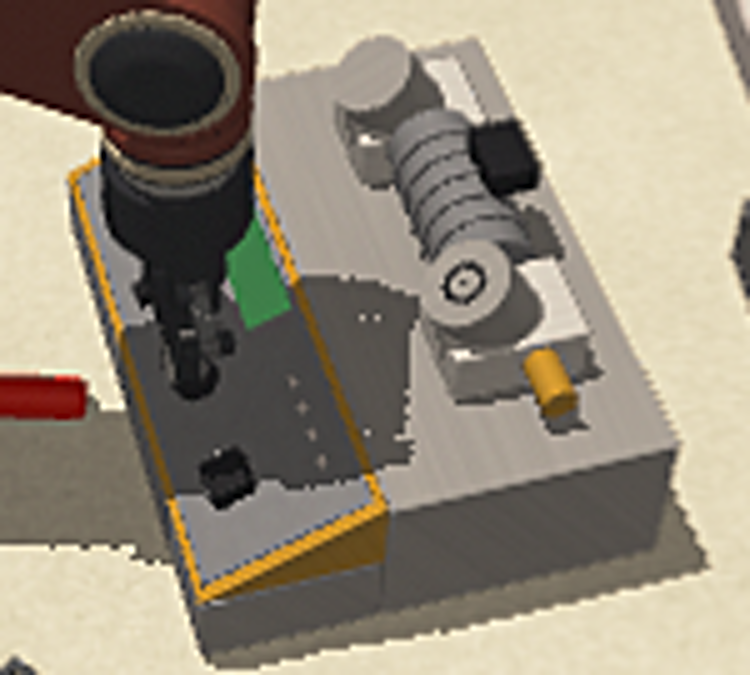

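```bash
python3 -m handwheel '{"offset":[[0.02,0,-0.04],[0.03,0,-0.07],[0.04,0,-0.1],[0.05,0,-0.12],[0.06,0.01,-0.14],[0.06,0.01,-0.14],[0.06,0.01,-0.14],[0.06,0.01,-0.14],[0.06,0.01,-0.14],[0.06,0.01,-0.14]],"roll":[0,0,0,0,0,0,0,0,0,0]}'
python3 - <<'E'
from h import *
F=[]
for i in range(3):
    d=snap('side','s3'); o=ctrl.get_obs();F.append(o['contact_force'])
print(o['tool_pos'],np.round(F,2))
E
```

```text
t: 4.3
tool_pos: [0.4863, -0.0252, 0.0831]
tool_rot: [2.037, 2.391, -0.0]
contact_force: [-0.7, -0.0, 4.6]
opening: 0.0001
[ 0.48631885 -0.0252232   0.08303822] [[-0.15  0.45  5.5 ]
 [-1.28 -0.06  5.77]
 [-0.22  0.93  6.5 ]]
```

```bash
python3 -m handwheel '{"offset":[[0.01,0,-0.02],[0.02,0,-0.04],[0.02,0,-0.04],[0.02,0,-0.04],[0.02,0,-0.04],[0.02,0,-0.04],[0.02,0,-0.04],[0.02,0,-0.04],[0.02,0,-0.04],[0.02,0,-0.04]],"roll":[0,0,0,0,0,0,0,0,0,0]}'
python3 - <<'E'
from h import *
F=[]
for i in range(2):
    d=snap('side','s3'); o=ctrl.get_obs();F.append(o['contact_force'])
print(o['tool_pos'],np.round(F,2))
E
```

```text
t: 5.45
tool_pos: [0.4866, -0.0252, 0.0827]
tool_rot: [-2.037, -2.391, 0.002]
contact_force: [-7.4, 0.3, 14.4]
opening: -0.0
[ 0.48662421 -0.02523596  0.08270116] [[-6.9  -0.3  14.58]
 [-7.03 -0.26 15.43]]
```

```bash
python3 -m handwheel '{"offset":[[-0.1,0,0.25],[-0.2,0,0.7],[-0.1,-0.6,0.9],[0.1,-1.2,0.9],[0.15,-1.73,0.9],[0.15,-1.73,0.7],[0.15,-1.73,0.5],[0.15,-1.73,0.3],[0.15,-1.73,0.3],[0.15,-1.73,0.3]],"roll":[0,0,0,0,0,0,0,0,0,0]}'
python3 - <<'E'
from h import *
for n in ('side','wrist'): d=snap(n,n+'4')
o=ctrl.get_obs();print(o['tool_pos'],o['contact_force'])
crop('side4',285,155,435,290,5,'s4b')
E
```

```text
t: 6.55
tool_pos: [0.4923, -0.0934, 0.0922]
tool_rot: [-2.036, -2.391, 0.001]
contact_force: [-0.2, -0.4, 0.4]
opening: 0.0003
[ 0.49293538 -0.09381583  0.09308135] [-0.2090946  -0.24335041  0.0945636 ]
```

View pics/s4b.png

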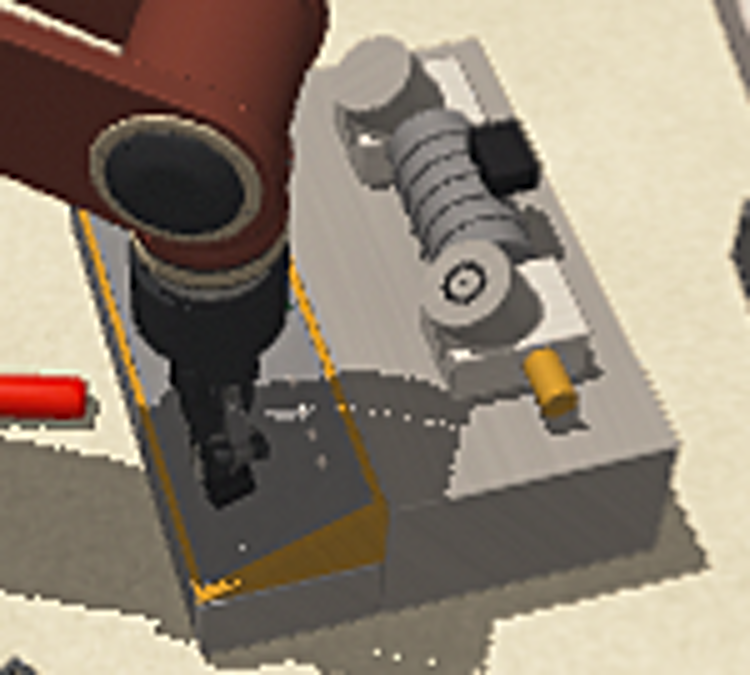

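View pics/wrist4.png

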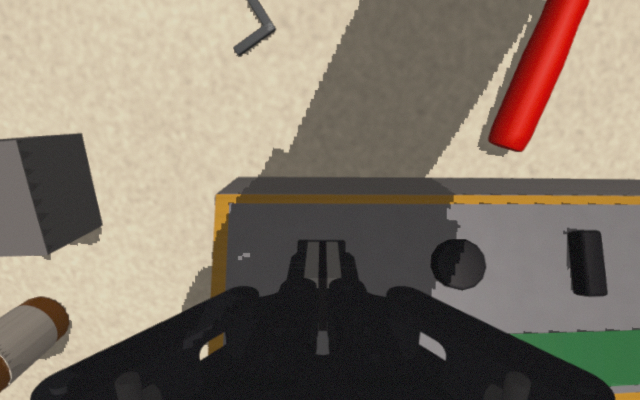

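```bash
python3 -m handwheel '{"offset":[[0.04,0,-0.08],[0.08,0,-0.16],[0.1,-0.01,-0.2],[0.12,-0.02,-0.24],[0.13,-0.02,-0.26],[0.13,-0.02,-0.26],[0.13,-0.02,-0.26],[0.13,-0.02,-0.26],[0.13,-0.02,-0.26],[0.13,-0.02,-0.26]],"roll":[0,0,0,0,0,0,0,0,0,0]}'
python3 - <<'E'
from h import *
F=[]
for i in range(2):
    d=snap('side','s3'); o=ctrl.get_obs();F.append(o['contact_force'])
print(o['tool_pos'],np.round(F,2))
E
```

```text
t: 7.65
tool_pos: [0.498, -0.0948, 0.0833]
tool_rot: [-2.037, -2.391, -0.0]
contact_force: [-4.0, 2.5, 6.9]
opening: 0.0001
[ 0.49800257 -0.09480219  0.0832744 ] [[-3.    3.02  7.01]
 [-3.78  2.64  7.47]]
```

```bash
python3 -m handwheel '{"offset":[[-0.1,0,0.25],[-0.2,0,0.7],[-0.4,0.8,0.9],[-0.55,2,0.9],[-0.68,3,0.9],[-0.68,3.47,0.8],[-0.68,3.47,0.5],[-0.68,3.47,0.3],[-0.68,3.47,0.3],[-0.68,3.47,0.3]],"roll":[0,0,0,0,0,0,0,0,0,0]}'
python3 - <<'E'
from h import *
for n in ('side','wrist'): d=snap(n,n+'5')
o=ctrl.get_obs();print(o['tool_pos'],o['contact_force'])
crop('side5',285,155,435,290,5,'s5b')
E
```

```text
t: 8.75
tool_pos: [0.4706, 0.0428, 0.094]
tool_rot: [-2.039, -2.389, 0.001]
contact_force: [0.2, 0.7, 0.2]
opening: 0.0002
[0.47115032 0.04292817 0.09474737] [ 1.28631893 -0.46874666  0.69568403]
```

View pics/s5b.png

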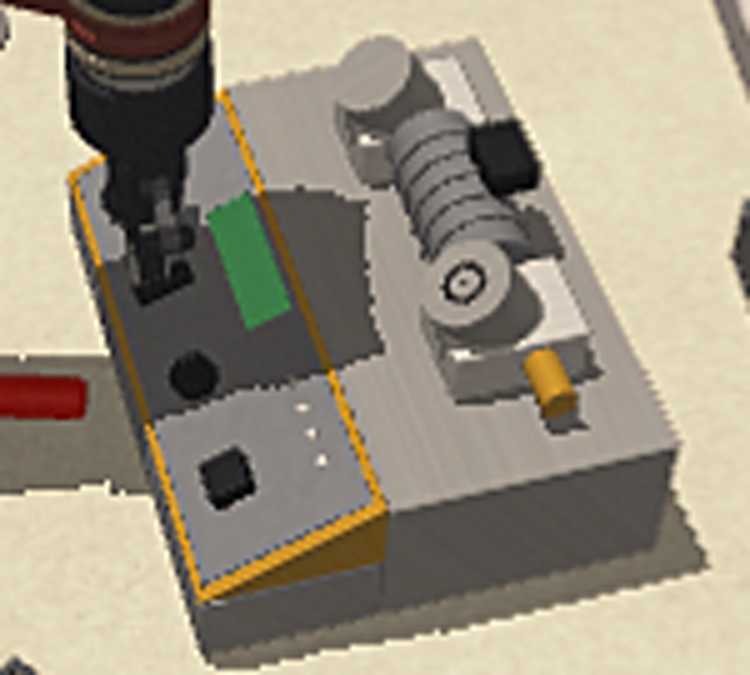

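View pics/wrist5.png

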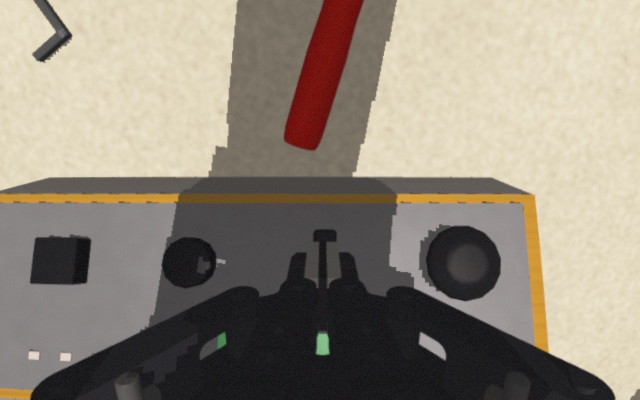

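```bash
python3 -m handwheel '{"offset":[[0.03,0.01,-0.1],[0.06,0.02,-0.18],[0.09,0.02,-0.24],[0.12,0.02,-0.29],[0.13,0.02,-0.31],[0.13,0.02,-0.31],[0.13,0.02,-0.31],[0.13,0.02,-0.31],[0.13,0.02,-0.31],[0.13,0.02,-0.31]],"roll":[0,0,0,0,0,0,0,0,0,0]}'
python3 - <<'E'
from h import *
F=[]
for i in range(2):
    d=snap('side','s6'); o=ctrl.get_obs();F.append(o['contact_force'])
print(o['tool_pos'],np.round(F,2))
E
```

```text
t: 9.85
tool_pos: [0.4759, 0.0445, 0.0831]
tool_rot: [-2.037, -2.391, 0.002]
contact_force: [-4.8, -0.7, 9.2]
opening: 0.0005
[0.47586775 0.04449099 0.08306783] [[-4.68 -0.73  8.34]
 [-5.58 -0.54  8.49]]
```

```bash
python3 -m handwheel '{"offset":[[-0.1,0,0.25],[-0.2,0,1.2],[-0.1,0,2.4],[0,-0.5,3.6],[0.1,-1.7,4],[0.2,-2.9,4],[0.3,-4.1,4],[0.4,-5.3,4],[0.6,-6.5,4],[0.7,-7.6,4]],"roll":[0,0,0,0,-0.5,-1,-1.5,-2,-2.5,-2.7]}' - 20
python3 -m handwheel '{"offset":[[0,-0.7,0],[0.1,-1.0,0],[0.1,-1.0,0],[0.1,-1.0,0],[0.1,-1.0,0],[0.1,-1.0,0],[0.1,-1.0,0],[0.1,-1.0,0],[0.1,-1.0,0],[0.1,-1.0,0]],"roll":[0,0,0,0,0,0,0,0,0,0]}' 70
python3 - <<'E'
from h import *
for n in ('side','wrist','scene'): d=snap(n,n+'7')
o=ctrl.get_obs();print(o['tool_pos'],o['contact_force'],o['opening'])
crop('side7',265,155,435,290,4,'s7b')
E
```

```text
t: 10.95
tool_pos: [0.5039, -0.2615, 0.2421]
tool_rot: [2.356, 2.078, 0.001]
contact_force: [0.0, 0.4, -0.3]
opening: -0.0003
t: 11.95
tool_pos: [0.508, -0.2993, 0.2421]
tool_rot: [2.354, 2.08, 0.0]
contact_force: [-0.5, -0.2, -0.6]
opening: 0.0703
[ 0.50797617 -0.29944653  0.24206514] [-0.07130019 -0.50472945  0.65402275] 0.06999321372812062
```

View pics/wrist7.png

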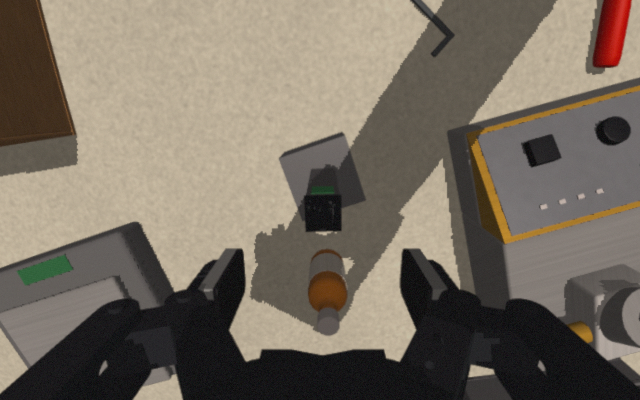

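View pics/s7b.png

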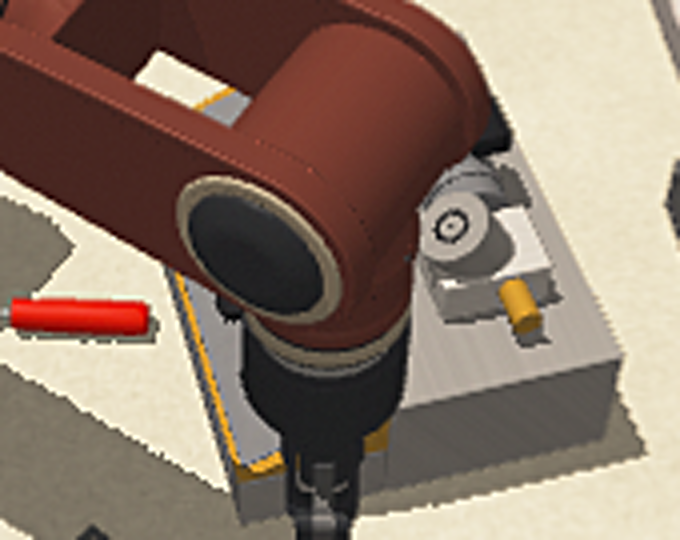

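```bash
python3 - <<'E'
from h import *
crop('wrist7',270,120,400,340,4,'w7b')
d=load('wrist7'); print(atz(d,323,213,.17)); pc=[atz(d,*q,.17) for q in [(305,196),(340,194.5),(342,230),(306,231.5)]]
for i in range(4):
    e=pc[(i+1)%4]-pc[i]; print(np.linalg.norm(e),np.degrees(np.arctan2(e[1],e[0])))
E
```

```text
[ 0.50879445 -0.29890456  0.17      ]
0.023457652984156856 85.43296313798018
0.02532773734945515 -3.161014466572563
0.024874244410962205 -94.5553345385212
0.025337670802876817 173.63467752552324
```

View pics/w7b.png

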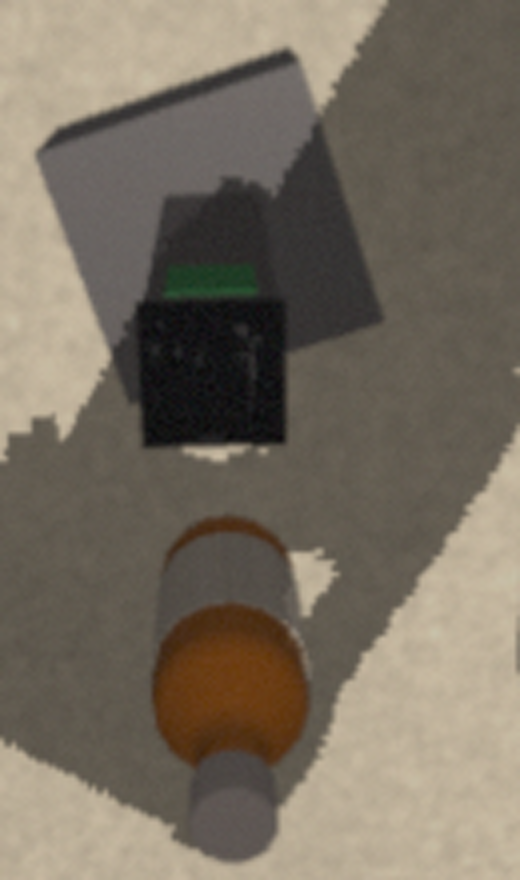

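```bash
python3 -m handwheel '{"offset":[[0,0,-0.8],[0.02,0,-1.6],[0.02,0.01,-2.3],[0.02,0.01,-2.8],[0.02,0.01,-3.0],[0.02,0.01,-3.0],[0.02,0.01,-3.0],[0.02,0.01,-3.0],[0.02,0.01,-3.0],[0.02,0.01,-3.0]],"roll":[0.2,0.2,0.2,0.2,0.2,0.2,0.2,0.2,0.2,0.2]}'
python3 -m handwheel '{"offset":[[0,0,0],[0,0,0],[0,0,0],[0,0,0],[0,0,0],[0,0,0],[0,0,0],[0,0,0],[0,0,0],[0,0,0]],"roll":[0,0,0,0,0,0,0,0,0,0]}' 15 20
python3 - <<'E'
from h import *
for n in ('side','wrist','scene'): d=snap(n,n+'8')
o=ctrl.get_obs();print(o['tool_pos'],o['contact_force'],o['opening'])
crop('side8',265,155,435,360,4,'s8b');crop('scene8',140,120,280,260,4,'sc8b')
E
```

```text
t: 13.1
tool_pos: [0.5092, -0.2994, 0.1232]
tool_rot: [2.331, 2.104, 0.0]
contact_force: [-0.1, 0.6, 0.3]
opening: 0.07
t: 14.1
tool_pos: [0.5088, -0.2991, 0.1221]
tool_rot: [2.332, 2.105, -0.0]
contact_force: [-0.2, -0.7, 0.2]
opening: 0.0239
[ 0.50882033 -0.2990686   0.12216844] [0.78315053 0.54697048 0.85572033] 0.02363938205395322
```

View pics/wrist8.png

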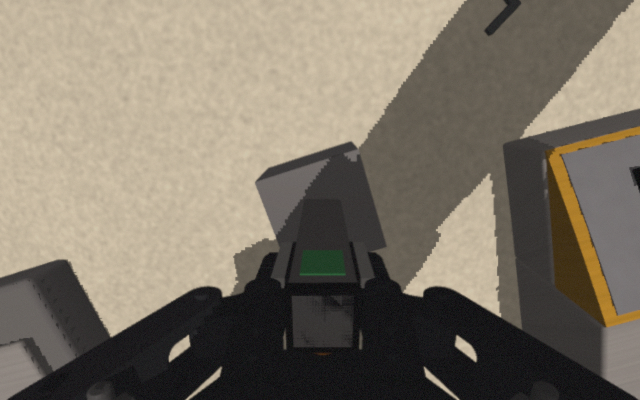

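View pics/sc8b.png

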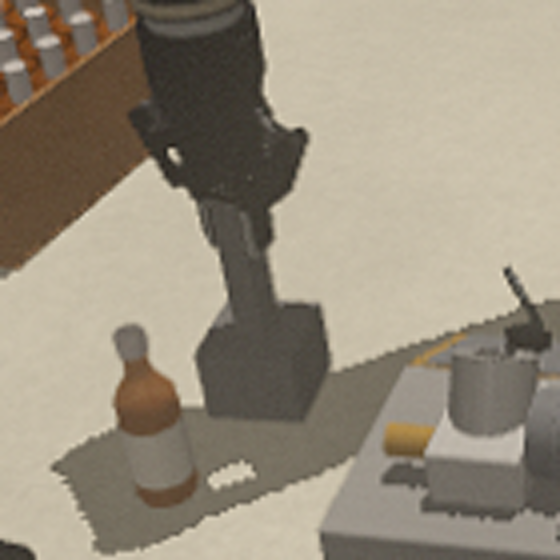

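```bash
python3 -m handwheel '{"offset":[[0,0,0.2],[0,0,0.4],[0,0,0.6],[0,0,0.8],[0,0,0.95],[0,0,0.95],[-0.05,0.005,0.95],[-0.1,0.01,0.95],[-0.14,0.014,0.95],[-0.14,0.014,0.95]],"roll":[0,0,0,0,0,0,0,0,0,0]}'
python3 - <<'E'
from h import *
for n in ('side','wrist','scene'): d=snap(n,n+'9')
o=ctrl.get_obs();print(o['tool_pos'],o['contact_force'],o['opening'])
crop('side9',265,205,435,360,4,'s9b');crop('scene9',140,120,280,260,4,'sc9b')
E
```

```text
t: 15.25
tool_pos: [0.503, -0.2983, 0.1597]
tool_rot: [-2.332, -2.105, -0.0]
contact_force: [2.7, 0.2, -0.9]
opening: 0.0235
[ 0.50308241 -0.2984572   0.15994215] [ 0.66308756 -0.95467534 -1.85534532] 0.02423164330525322
```

View pics/sc9b.png

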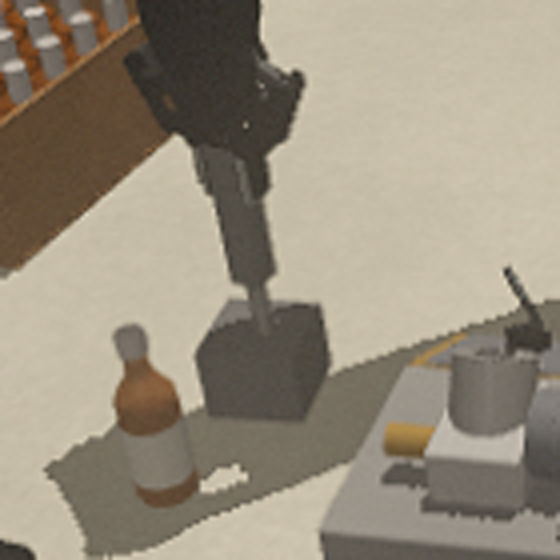

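View pics/s9b.png

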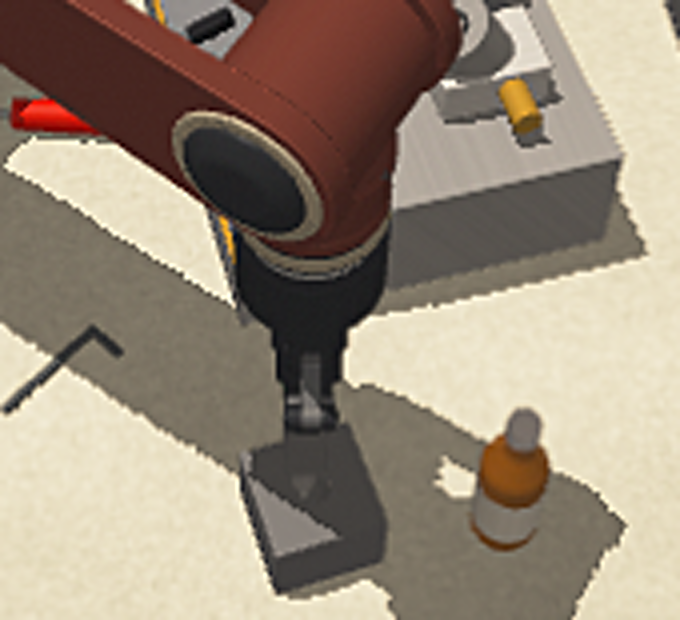

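```bash
python3 -m handwheel '{"offset":[[-0.2,0.02,0],[-0.4,0.04,-0.01],[-0.54,0.054,-0.03],[-0.72,0.072,-0.06],[-0.9,0.09,-0.11],[-1.06,0.107,-0.15],[-1.22,0.123,-0.21],[-1.4,0.14,-0.29],[-1.55,0.158,-0.365],[-1.55,0.158,-0.365]],"roll":[0,0,0,0,0,0,0,0,0,0]}'
python3 - <<'E'
from h import *
for n in ('side','wrist','scene'): d=snap(n,n+'10')
o=ctrl.get_obs();print(o['tool_pos'],o['contact_force'],o['opening'])
crop('side10',235,205,405,360,4,'s10b');crop('scene10',140,120,280,260,4,'sc10b')
E
```

```text
t: 16.4
tool_pos: [0.4401, -0.2918, 0.1446]
tool_rot: [-2.332, -2.103, 0.001]
contact_force: [1.2, 0.3, -2.5]
opening: 0.0238
[ 0.44058148 -0.2918537   0.14487703] [ 1.12304687 -0.84982255 -2.13155144] 0.0234519183890551
```

View pics/sc10b.png

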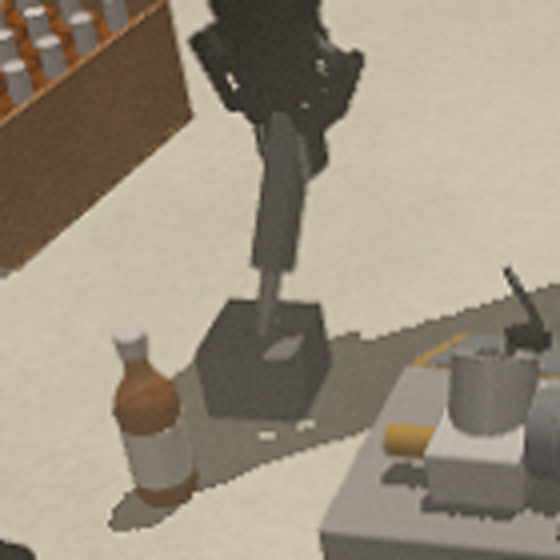

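View pics/s10b.png

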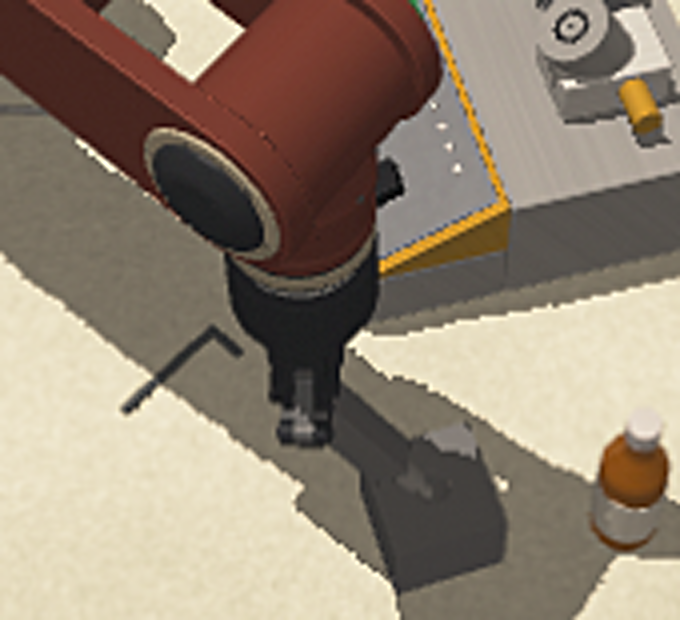

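View pics/wrist10.png

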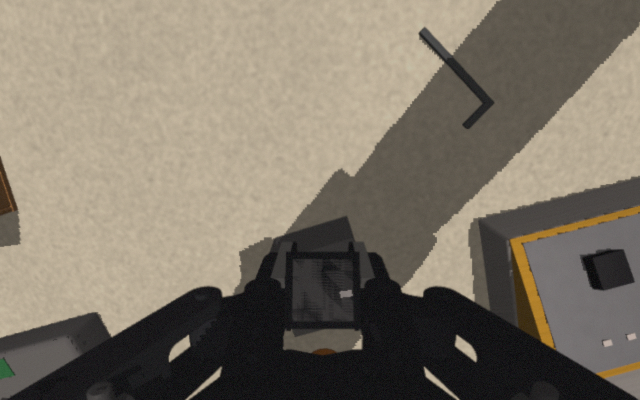

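```bash
python3 -m handwheel '{"offset":[[-0.1,0.01,0.17],[-0.22,0.022,0.38],[-0.33,0.033,0.57],[-0.435,0.044,0.76],[-0.435,0.044,1.5],[-0.435,0.044,2.5],[-0.435,0.044,3.5],[-0.435,0.044,4.4],[-0.435,0.044,4.7],[-0.435,0.044,4.7]],"roll":[0,0,0,0,0.3,0.6,1,1.5,2,2.5]}' - 60
python3 - <<'E'
from h import *
for n in ('side','wrist','scene'): d=snap(n,n+'11')
o=ctrl.get_obs();print(o['tool_pos'],o['tool_rot'],o['contact_force'],o['opening'])
E
```

```text
t: 17.55
tool_pos: [0.4242, -0.2911, 0.3383]
tool_rot: [2.031, 2.388, -0.001]
contact_force: [-0.5, -0.2, -2.1]
opening: 0.0233
[ 0.42343523 -0.29030408  0.33397902] [ 2.03876445e+00  2.38981206e+00 -3.00993298e-04] [-0.56287589  0.02969936 -0.13608178] 0.02326467427111754
```

View pics/scene11.png

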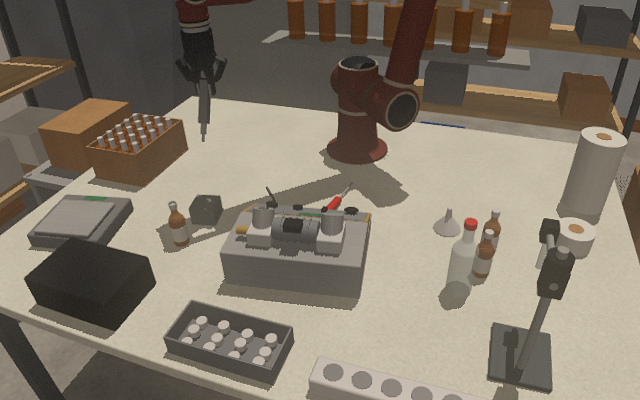

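View pics/side11.png

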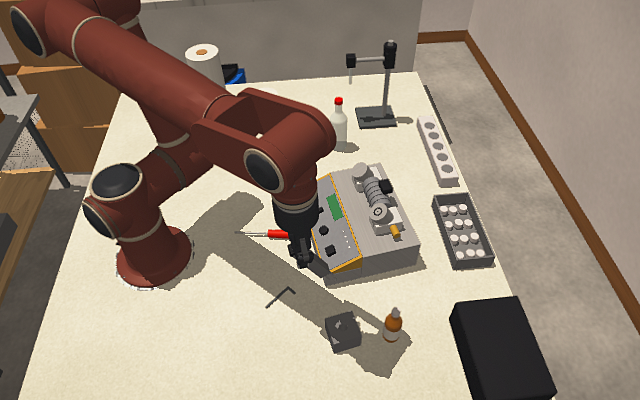

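View pics/wrist11.png

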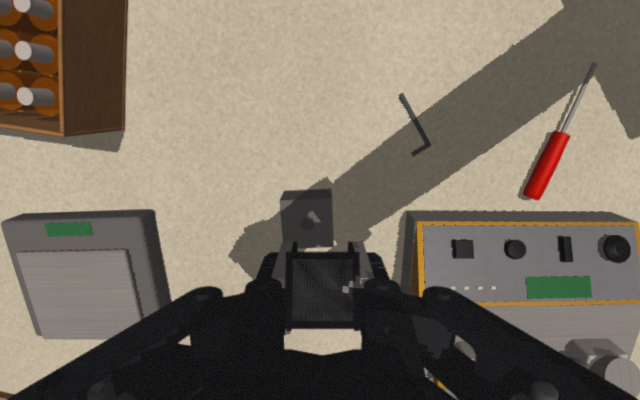

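```bash
python3 - <<'E'
from h import *
crop('scene11',170,70,250,150,7,'sc11b');crop('side11',270,200,360,300,6,'s11b')
E
```

```text
(no output)
```

View pics/sc11b.png

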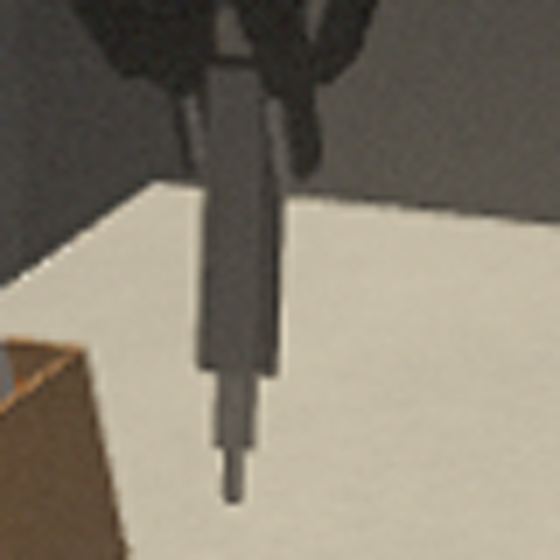

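View pics/s11b.png

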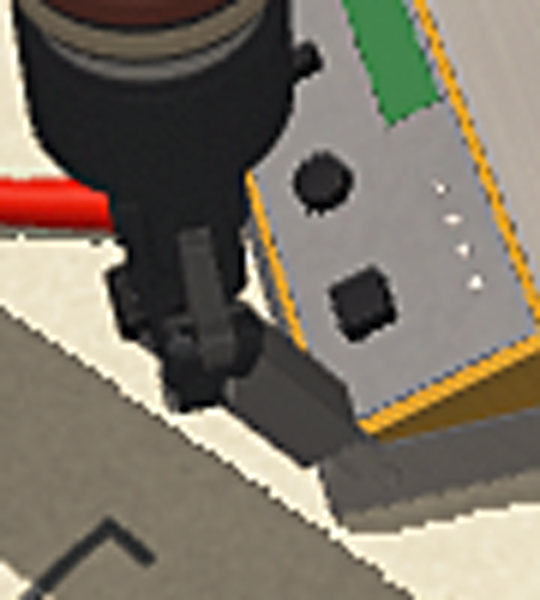

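```bash
python3 - <<'E'
from h import *
im=cv2.imread('pics/side11.png')[250:300,305:355]
im=np.clip((im.astype(float)-30)*3,0,255).astype(np.uint8)
cv2.imwrite('pics/s11c.png',cv2.resize(im,None,fx=12,fy=12,interpolation=cv2.INTER_CUBIC))
E
```

```text
(no output)
```

View pics/s11c.png

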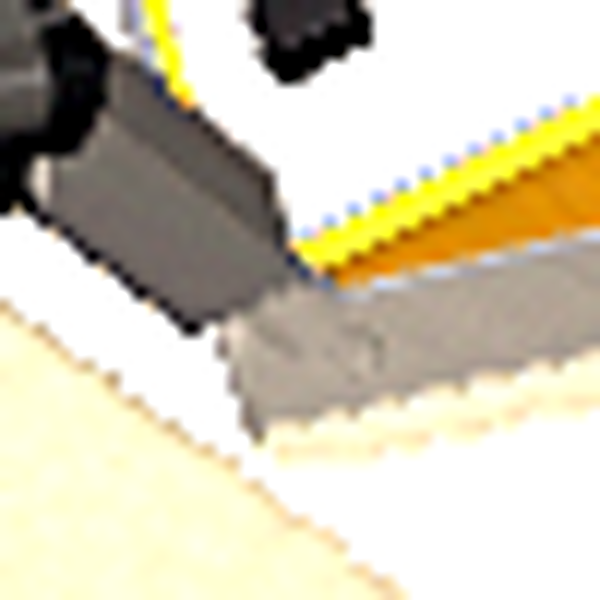

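```bash
cat > fit.py <<'E'
from h import *
from scipy.optimize import least_squares
def penfit(tcp,yaw,obs,p0=(0,.0,.5),prior=None):
    # yaw jaw dir (deg); fwd = tool y
    a=np.radians(yaw); J=np.array([np.cos(a),np.sin(a),0]); Fd=np.array([np.sin(a),-np.cos(a),0])
    def pt(p,l):
        f,h,th,j=p; u=-np.sin(th)*Fd+np.array([0,0,np.cos(th)]); e=np.cos(th)*Fd+np.array([0,0,np.sin(th)])
        m=tcp+f*Fd+[0,0,h]+j*J; return m+l[0]*e+l[1]*J+l[2]*u
    def fun(p): return np.concatenate([proj(d,pt(p,l))-px for d,px,l in obs]+[[p[3]*1000]])
    r=least_squares(fun,list(p0)+[0]); return r,pt,J,Fd
E
python3 - <<'E'
from fit import *
c=load('scene11');s=load('side11')
C=lambda u,v:np.array([(u+.5)/7-.5+170,(v+.5)/7-.5+70]); S=lambda u,v:np.array([(u+.5)/12-.5+305,(v+.5)/12-.5+250])
rv=np.array([2.0387,2.3898]);yaw=2*np.degrees(np.arctan2(rv[1],rv[0])); print('yaw',yaw)
tcp=np.array([.42343,-.2903,.33398])
b=-.0575
obs=[(c,C(233,503),(0,0,-.1055)),(c,C(197,370),(.012,-.012,b)),(c,C(263,376),(.012,.012,b)),(c,C(278,376),(-.012,.012,b)),
(s,S(195,330),(-.012,-.012,b)),(s,S(290,265),(.012,-.012,b)),(s,S(272,175),(.012,.012,b))]
r,pt,J,Fd=penfit(tcp,yaw,obs)
print(r.x,np.degrees(r.x[2]),np.round(r.fun,1)); tip=pt(r.x,(0,0,-.1055)); print('tip-tcp',tip-tcp,Fd,J)
print('nose end px',proj(s,pt(r.x,(0,0,-.0855))),'tip',(proj(s,tip)-[305,250])*12)
E
```

```text
yaw 99.06607568475712
[ 0.01712105 -0.0015252   0.49386642  0.00090532] 28.296461543804146 [-0.1  0.1 -0.6  0.1 -1.3 -0.4  0.3  0.  -1.   1.   1.2  1.  -0.4 -1.2
  0.9]
tip-tcp [ 0.06615031  0.01147216 -0.09441865] [0.98750728 0.1575734  0.        ] [-0.1575734   0.98750728  0.        ]
nose end px [329.68814337 275.5163541 ] tip [349.06994441 348.23934292]
```

```bash
python3 -m handwheel '{"offset":[[0.4,0.7,0],[1,1.7,0],[1.6,2.7,0],[2.2,3.7,0],[2.8,4.7,0],[3.4,5.8,0],[4,6.9,0],[4.6,7.9,0],[4.9,8.5,0],[4.9,8.5,0]],"roll":[0,0,0,0,0,0,0,0,0,0]}'
python3 - <<'E'
from h import *
for n in ('side','wrist','scene'): d=snap(n,n+'12')
o=ctrl.get_obs();print(o['tool_pos'],o['tool_rot'],o['contact_force'],o['opening'])
E
```

```text
t: 18.7
tool_pos: [0.6201, 0.0527, 0.3319]
tool_rot: [-2.032, -2.393, 0.002]
contact_force: [0.4, -0.2, -1.6]
opening: 0.0233
[0.61930614 0.04916045 0.33285176] [-2.03787574e+00 -2.38984684e+00  2.10986968e-03] [-0.74124949  0.14124393 -1.11483461] 0.02319808579898689
```

View pics/wrist12.png

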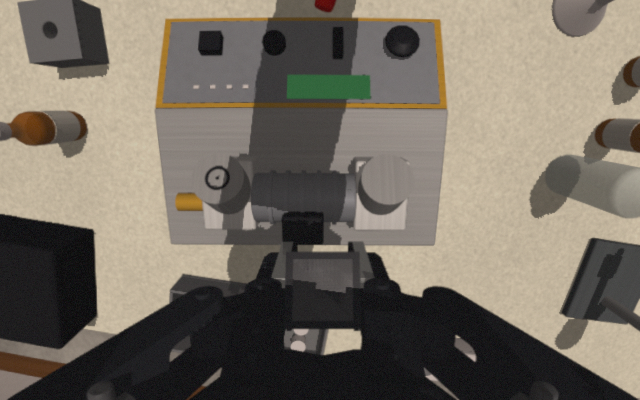

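View pics/side12.png

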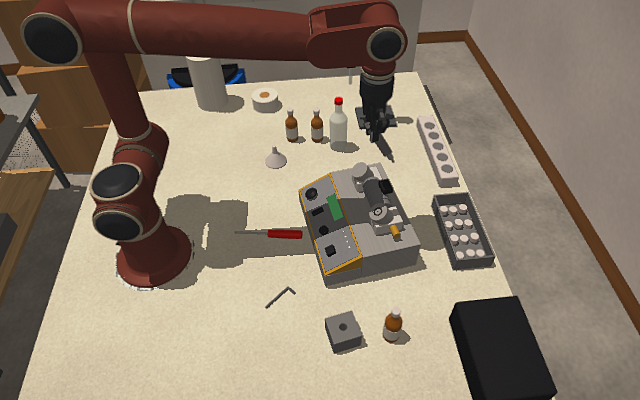

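View pics/scene12.png

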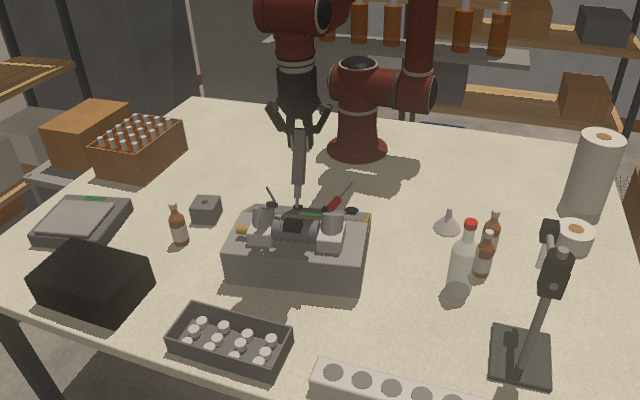

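```bash
python3 - <<'E'
from h import *
crop('wrist12',187,148,247,208,10,'w12b');crop('side12',350,90,410,170,8,'s12b');crop('scene12',265,110,335,230,5,'sc12b')
E
```

```text
(no output)
```

View pics/w12b.png

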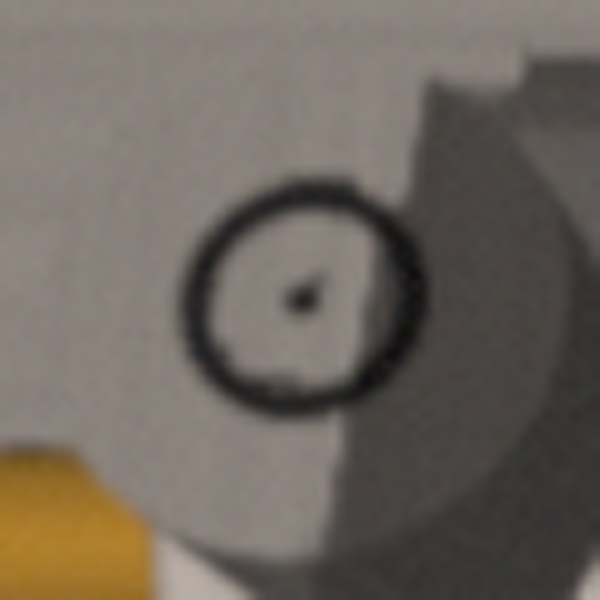

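View pics/s12b.png

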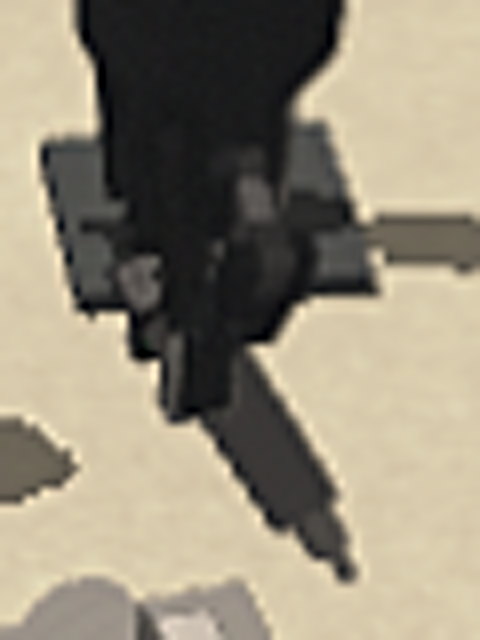

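View pics/sc12b.png

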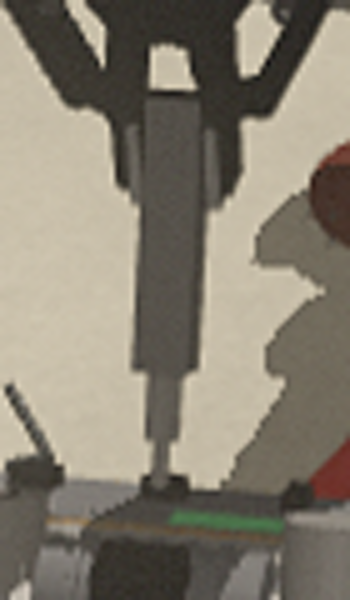

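```bash
python3 - <<'E'
from fit import *
w=load('wrist12');s0=load('side0');c=load('scene12');s=load('side12')
W=(301.5/10-.5+187,297.5/10-.5+148); S0=(463.5/5-.5+285,284.5/5-.5+155)
print('spot',tri((w,*W),(s0,*S0)), atz(w,*W,.1755))
C=lambda u,v:np.array([(u+.5)/5-.5+265,(v+.5)/5-.5+110]); S=lambda u,v:np.array([(u+.5)/8-.5+350,(v+.5)/8-.5+90])
tcp=np.array([.6193,.0492,.3328]);b=-.0575
obs=[(s,S(347,578),(0,0,-.1055)),(s,S(275,530),(-.012,-.012,b)),(s,S(338,492),(.012,.012,b)),(c,C(160,485),(0,0,-.1055)),(c,C(133,371),(.012,-.012,b)),(c,C(146,92),(.012,-.012,-b)),(c,C(190,375),(.012,.012,b))]
r,pt,J,Fd=penfit(tcp,99.06,obs)
print(r.x,np.degrees(r.x[2]),np.round(r.fun,1)); tip=pt(r.x,(0,0,-.1055)); print('tip-tcp',tip-tcp, tri((s,*S(347,578)),(c,*C(160,485)))[0]-tcp)
# keys / filler via wrist12 for yaw
k=[atz(w,*q,.085) for q in[(210,42),(274,42),(338,42),(402,41)]]; e=k[3]-k[0]; print(np.round(k,4).tolist(),np.degrees(np.arctan2(e[1],e[0])))
E
```

```text
spot (array([ 0.62814165, -0.04802313,  0.17092935]), [array([ 0.1, -0.8]), array([ 0.3, -0.1])]) [ 0.62776856 -0.04673154  0.1755    ]
[ 1.84821530e-02 -3.31084080e-03  4.61681094e-01  3.99670641e-04] 26.452378151103826 [-0.   0.9  0.2  1.6 -2.6 -4.4 -0.2  0.8 -0.8  0.7 -0.9 -0.8 -0.6  0.8
  0.4]
tip-tcp [ 0.0645977   0.01070535 -0.09776551] [ 0.06467218  0.01144725 -0.09533682]
[[0.5006, -0.093, 0.085], [0.4902, -0.0235, 0.085], [0.4792, 0.0453, 0.085], [0.4666, 0.114, 0.085]] 99.32937261315149
```

```bash
python3 - <<'E'
from fit import *
c=load('scene12');s=load('side12')
C=lambda u,v:np.array([(u+.5)/5-.5+265,(v+.5)/5-.5+110]); S=lambda u,v:np.array([(u+.5)/8-.5+350,(v+.5)/8-.5+90])
tcp=np.array([.6193,.0492,.3328]);b=-.0575
base=[(s,S(347,578),(0,0,-.1055)),(s,S(275,530),(-.012,-.012,b)),(c,C(160,485),(0,0,-.1055)),(c,C(133,371),(.012,-.012,b)),(c,C(146,92),(.012,-.012,-b)),(c,C(190,375),(.012,.012,b))]
for extra in ([],[(s,S(338,492),(.012,-.012,b))]):
  for drop in (None,4,5):
    o=[x for i,x in enumerate(base) if i!=drop]+extra
    r,pt,J,Fd=penfit(tcp,99.06,o); tip=pt(r.x,(0,0,-.1055)); print(np.round(r.x,4),np.degrees(r.x[2]),np.round(r.fun,1),np.round(tip-tcp,4))
q=[.0185,-.003,np.radians(28.4),0]
im=cv2.imread('pics/side12.png');im=cv2.resize(im[90:170,350:410],None,fx=8,fy=8,interpolation=cv2.INTER_CUBIC)
x=r.x
for l in [(i*.012,j*.012,k*.0575) for i in(-1,1) for j in(-1,1) for k in (-1,1)]+[(0,0,-.1055),(0,0,-.0855)]:
    u=(proj(s,pt(x,l))-[350,90])*8; cv2.circle(im,(int(u[0]),int(u[1])),3,(0,0,255),-1)
cv2.imwrite('pics/ov.png',im)
E
```

```text
[ 0.018  -0.0023  0.4697  0.0011] 26.914247473771567 [ 0.   0.3  0.2  1.1  0.   0.4 -0.6  0.1 -0.5 -1.4 -0.3  0.2  1.1] [ 0.0647  0.0114 -0.0964]
[ 0.0192 -0.0005  0.4501  0.0009] 25.79106824041346 [-0.1  0.2  0.3  0.7 -0.  -0.1 -0.7 -0.2 -0.5 -0.2  0.9] [ 0.0642  0.0111 -0.0955]
[ 0.0183 -0.0022  0.4667  0.001 ] 26.73711655177362 [ 0.   0.4  0.2  1.1  0.   0.4 -0.6  0.2 -0.6 -1.4  1. ] [ 0.0648  0.0113 -0.0964]
[ 0.0178 -0.0021  0.4719  0.0012] 27.039472666474207 [ 0.   0.2  0.1  1.   0.1  0.3 -0.5  0.  -0.4 -1.6 -0.3  0.1  0.6  1.
  1.2] [ 0.0648  0.0115 -0.096 ]
[ 0.0182 -0.0008  0.462   0.001 ] 26.468368787638717 [-0.1  0.1  0.2  0.7  0.  -0.2 -0.6 -0.4 -0.4 -0.3  0.7  0.8  1. ] [ 0.0643  0.0113 -0.0952]
[ 0.0179 -0.002   0.471   0.0011] 26.988068385182878 [ 0.1  0.2  0.2  1.   0.1  0.3 -0.5  0.  -0.4 -1.6  0.6  1.   1.1] [ 0.0648  0.0115 -0.0961]
```

View pics/ov.png

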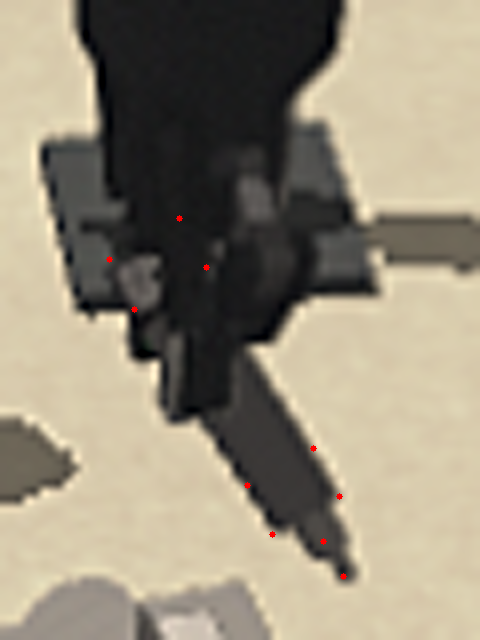

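```bash
python3 -m handwheel '{"offset":[[-0.4,-0.8,0],[-0.9,-1.9,0],[-1.4,-3,0],[-1.9,-4.1,0],[-2.4,-5.2,0],[-2.95,-6.2,0],[-3.5,-7.3,0],[-4,-8.3,0],[-4.305,-8.95,-0.5],[-4.305,-8.95,-1.5]],"roll":[0,0,0,0,0,0,0,0,0,0]}'
python3 -m handwheel '{"offset":[[0,0,-1],[0,0,-1.8],[0,0,-2.2],[0,0,-2.4],[0,0,-2.4],[0,0,-2.4],[0,0,-2.4],[0,0,-2.4],[0,0,-2.4],[0,0,-2.4]],"roll":[0,0,0,0,0,0,0,0,0,0]}'
python3 - <<'E'
from h import *
for n in ('side','scene'): d=snap(n,n+'13')
o=ctrl.get_obs();print(o['tool_pos'],o['tool_rot'],o['contact_force'],o['opening'])
crop('side13',270,250,370,360,5,'s13b');crop('scene13',165,120,245,230,5,'sc13b')
a=cv2.imread('pics/s13b.png');b=cv2.imread('pics/sc13b.png')
c=np.zeros((550,900,3),np.uint8);c[:a.shape[0],:500]=a;c[:b.shape[0],500:]=b[:,:400];cv2.imwrite('pics/m13.png',c[:,:800])
E
```

```text
t: 19.85
tool_pos: [0.4461, -0.3138, 0.2773]
tool_rot: [2.041, 2.376, -0.003]
contact_force: [1.9, 0.7, -1.8]
opening: 0.0235
t: 20.85
tool_pos: [0.4478, -0.3084, 0.1779]
tool_rot: [2.037, 2.391, 0.0]
contact_force: [0.1, -0.1, -2.1]
opening: 0.0233
[ 0.44765337 -0.30836927  0.17762486] [2.03740076e+00 2.39118532e+00 1.84369446e-05] [ 0.008143    0.17290233 -0.88933855] 0.023133629514209234
```

View pics/m13.png

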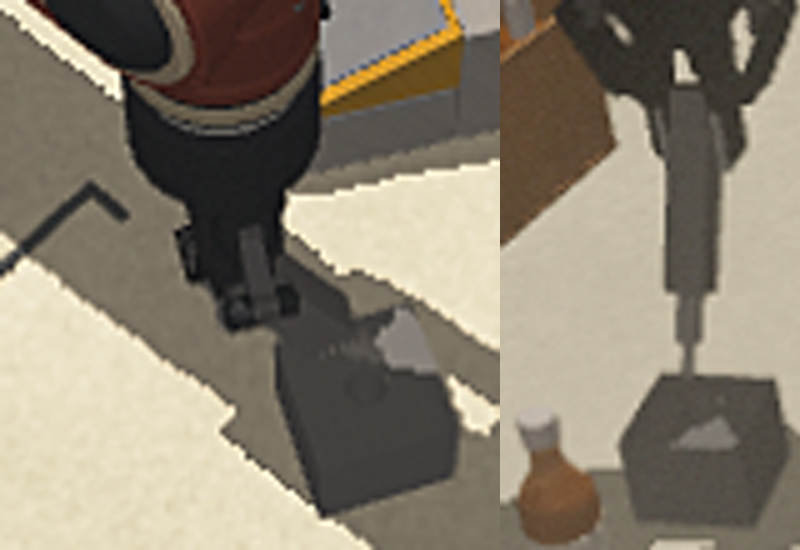

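```bash
python3 -m handwheel '{"offset":[[0,0,-0.2],[0,0,-0.4],[0,0,-0.55],[0,0,-0.7],[0,0,-0.8],[0,0,-0.9],[0,0,-0.93],[0,0,-0.93],[0,0,-0.93],[0,0,-0.93]],"roll":[0,0,0,0,0,0,0,0,0,0]}'
python3 - <<'E'
from h import *
F=[]
for n in ('side','scene','side'): d=snap(n,n+'14');o=ctrl.get_obs();F.append(o['contact_force'])
print(o['tool_pos'],np.round(F,1))
crop('side14',270,250,370,360,5,'s13b');crop('scene14',165,120,245,230,5,'sc13b')
a=cv2.imread('pics/s13b.png');b=cv2.imread('pics/sc13b.png')
c=np.zeros((550,900,3),np.uint8);c[:a.shape[0],:500]=a;c[:b.shape[0],500:]=b[:,:400];cv2.imwrite('pics/m14.png',c[:,:800])
E
```

```text
t: 21.95
tool_pos: [0.4478, -0.3085, 0.1407]
tool_rot: [2.037, 2.391, -0.0]
contact_force: [-0.2, 0.3, -1.6]
opening: 0.0232
[ 0.44769298 -0.30847114  0.14055281] [[-0.6 -0.  -1.7]
 [-0.2  0.1 -0.9]
 [ 0.   0.1 -1.5]]
```

View pics/m14.png

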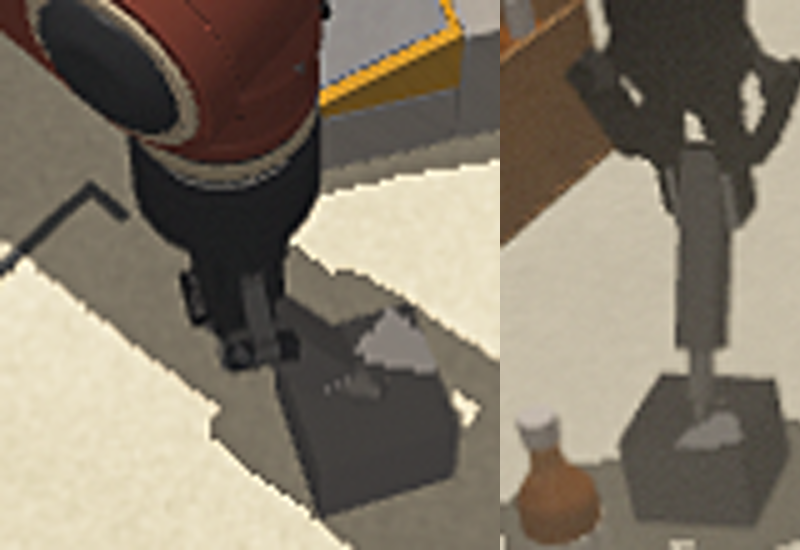

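```bash
python3 -m handwheel '{"offset":[[0,0,0],[0,0,0],[-0.06,-0.01,0],[-0.12,-0.02,0],[-0.17,-0.027,0],[-0.22,-0.035,0],[-0.26,-0.041,0],[-0.28,-0.044,-0.01],[-0.28,-0.044,-0.01],[-0.28,-0.044,-0.01]],"roll":[0,0,0,0,0,0,0,0,0,0]}' - 20
python3 - <<'E'
from h import *
o=ctrl.get_obs();print(o['tool_pos'],o['contact_force'],o['opening'])
E
python3 -m handwheel '{"offset":[[0,0,0],[0,0,0],[0,0,0],[-0.1,-0.016,0.17],[-0.22,-0.035,0.38],[-0.33,-0.052,0.57],[-0.435,-0.069,0.76],[-0.435,-0.069,1.6],[-0.435,-0.069,2.6],[-0.435,-0.069,3.6]],"roll":[0,0,0,0,0,0,0,0,0,0]}' - 60
```

```text
t: 23.1
tool_pos: [0.4378, -0.3105, 0.1412]
tool_rot: [2.035, 2.388, 0.003]
contact_force: [4.8, 1.7, 1.8]
opening: 0.0233
[ 0.43779676 -0.31045834  0.14119417] [4.80131545 1.67279895 1.79108013] 0.02334979433339716
t: 24.1
tool_pos: [0.4178, -0.3126, 0.2847]
tool_rot: [-2.037, -2.389, 0.001]
contact_force: [0.3, 0.1, -2.2]
opening: 0.0234
```

```bash
python3 -m handwheel '{"offset":[[0.3,0.5,0.4],[0.8,1.4,0.4],[1.3,2.4,0.4],[1.8,3.4,0.4],[2.3,4.4,0.4],[2.8,5.4,0.4],[3.1,6.1,0.4],[3.2,6.3,0.4],[3.2,6.3,0.4],[3.2,6.3,0.4]],"roll":[0,0,0,0,0,0,0,0,0,0]}'
python3 - <<'E'
from h import *
for n in ('side','scene','wrist'): d=snap(n,n+'15');o=ctrl.get_obs()
print(o['tool_pos'],o['tool_rot'],o['contact_force'])
crop('side15',310,140,430,240,6,'s15b');crop('scene15',220,90,320,230,5,'sc15b')
E
```

```text
t: 25.1
tool_pos: [0.5465, -0.0619, 0.2998]
tool_rot: [-2.039, -2.39, 0.002]
contact_force: [1.1, 0.1, -2.1]
opening: 0.0234
[ 0.54654966 -0.06223684  0.29990915] [ 2.03995178e+00  2.38911275e+00 -7.54073008e-04] [-0.45598267  0.02528044 -1.13998322]
```

View pics/s15b.png

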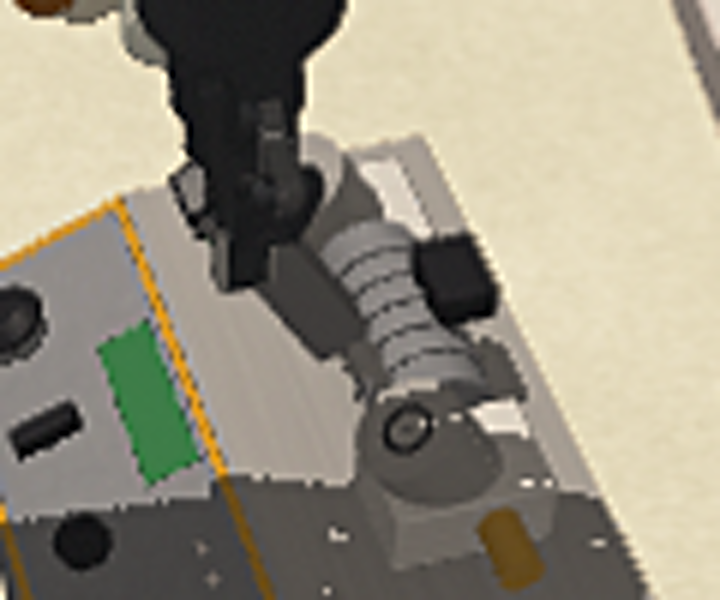

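View pics/sc15b.png

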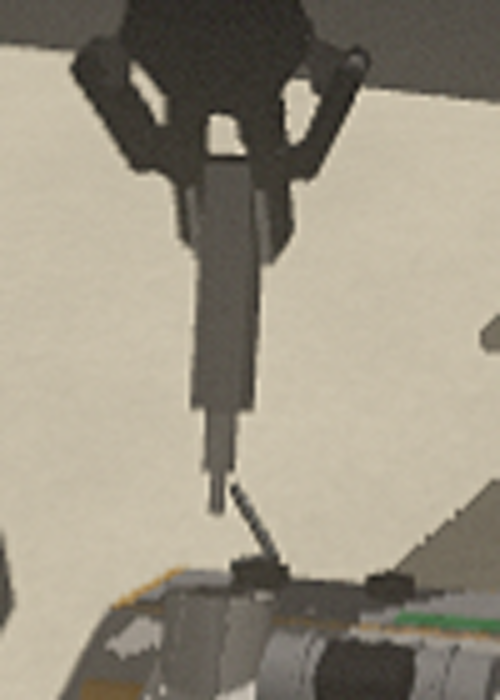

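View pics/wrist15.png

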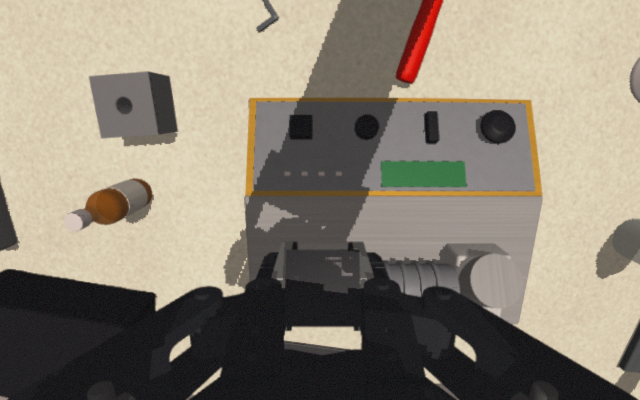

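```bash
python3 - <<'E'
from h import *
im=cv2.imread('pics/side15.png')[175:225,345:395]
im=np.clip((im.astype(float)-20)*1.8,0,255).astype(np.uint8)
cv2.imwrite('pics/s15c.png',cv2.resize(im,None,fx=12,fy=12,interpolation=cv2.INTER_CUBIC))
E
```

```text
(no output)
```

View pics/s15c.png

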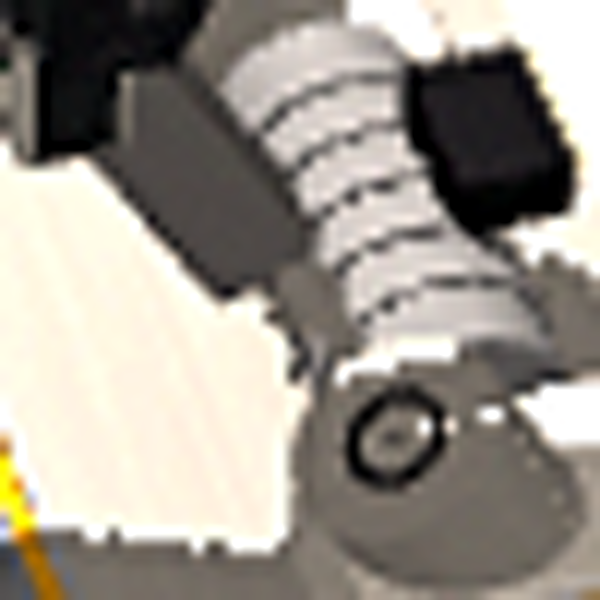

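```bash
python3 - <<'E'
from fit import *
c=load('scene15');s=load('side15')
C=lambda u,v:np.array([(u+.5)/5-.5+220,(v+.5)/5-.5+90]); S=lambda u,v:np.array([(u+.5)/12-.5+345,(v+.5)/12-.5+175])
tcp=np.array([.54655,-.06224,.2999]);b=-.0575
base=[(s,S(225,298),(-.012,-.012,b)),(s,S(312,243),(.012,-.012,b)),(c,C(217,513),(0,0,-.1055)),(c,C(192,408),(.012,-.012,b)),(c,C(205,157),(.012,-.012,-b)),(c,C(253,409),(-.012,.012,b))]
for drop in (None,0,1,4):
    o=[x for i,x in enumerate(base) if i!=drop]
    r,pt,J,Fd=penfit(tcp,99.05,o); tip=pt(r.x,(0,0,-.1055)); print(np.round(r.x,4),np.degrees(r.x[2]),np.round(r.fun,1),np.round(tip-tcp,4))
    print((proj(s,tip)-[345,175])*12)
E
```

```text
[ 1.650e-02 -2.800e-03  5.369e-01  5.000e-04] 30.762809479713486 [-0.4  0.9  0.8  0.3 -0.1  0.4 -0.5 -0.1 -0.1 -1.3  0.5  0.3  0.5] [ 0.0695  0.0116 -0.0935]
[347.7554031  340.37056602]
[ 1.520e-02 -3.800e-03  5.385e-01  2.000e-04] 30.85543021597343 [ 0.3  0.8  0.   0.4 -0.4 -0.  -0.  -1.2  0.6  0.4  0.2] [ 0.0684  0.0111 -0.0944]
[342.48401348 345.24327973]
[ 1.770e-02 -2.400e-03  5.296e-01  5.000e-04] 30.346443220525657 [-0.1  0.7 -0.1  0.5 -0.6  0.1 -0.3 -1.3  0.4  0.4  0.5] [ 0.0701  0.0117 -0.0934]
[350.27939953 339.61160486]
[ 1.690e-02 -1.600e-03  5.255e-01  4.000e-04] 30.110532925783154 [-0.4  0.6  0.8  0.2 -0.  -0.  -0.6 -0.4  0.5 -0.1  0.4] [ 0.0689  0.0114 -0.0929]
[345.26764514 339.38177444]
```

```bash
python3 -m handwheel '{"offset":[[0,0.015,-0.15],[0,0.015,-0.25],[0,0.015,-0.35],[0.06,0.025,-0.45],[0.12,0.035,-0.56],[0.18,0.045,-0.66],[0.21,0.05,-0.72],[0.23,0.053,-0.75],[0.23,0.053,-0.75],[0.23,0.053,-0.75]],"roll":[0,0,0,0,0,0,0,0,0,0]}'
python3 - <<'E'
from h import *
F=[]
for n in ('side','scene','wrist'): d=snap(n,n+'16');o=ctrl.get_obs();F.append(o['contact_force'])
print(o['tool_pos'],o['tool_rot'],np.round(F,1),o['wrist_torque'])
im=cv2.imread('pics/side16.png')[175:235,345:405]
im=np.clip((im.astype(float)-20)*1.8,0,255).astype(np.uint8)
cv2.imwrite('pics/s16c.png',cv2.resize(im,None,fx=10,fy=10,interpolation=cv2.INTER_CUBIC))
crop('scene16',220,110,320,250,5,'sc16b')
E
```

```text
t: 26.25
tool_pos: [0.5563, -0.0588, 0.2701]
tool_rot: [2.037, 2.391, 0.0]
contact_force: [-1.4, -0.4, -1.0]
opening: 0.0237
[ 0.5562893  -0.05879259  0.27021406] [2.03725121e+00 2.39084656e+00 4.10999786e-04] [[ 0.4  0.7 -2.4]
 [ 0.6  0.2 -1.2]
 [-0.1  0.2 -0.9]] [-0.02657374  0.10265902 -0.00968002]
```

View pics/s16c.png

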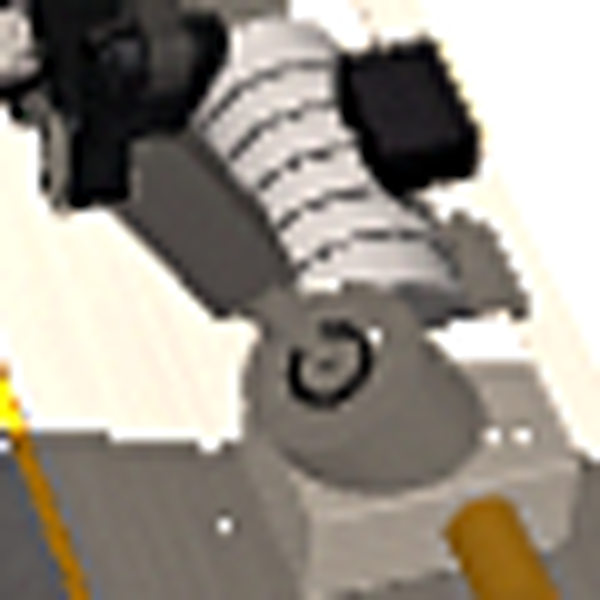

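View pics/sc16b.png

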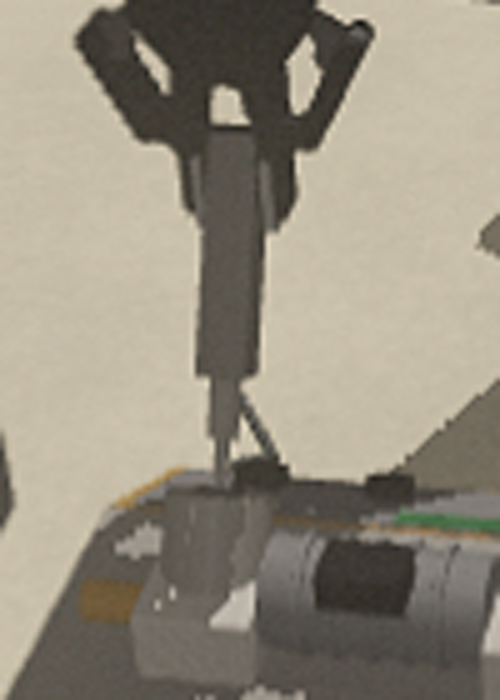

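```bash
python3 - <<'E'
from h import *
s=load('side16')
for p in ([.6258,-.0472,.1769],[.6281,-.048,.1709]): print((proj(s,p)-[365,198])*25)
im=cv2.imread('pics/side16.png')[198:222,365:393]
im=np.clip((im.astype(float)-30)*2.8,0,255).astype(np.uint8)
cv2.imwrite('pics/s16d.png',cv2.resize(im,None,fx=25,fy=25,interpolation=cv2.INTER_CUBIC))
E
```

```text
[292.36461734 291.31209037]
[311.49103393 333.27338207]
```

View pics/s16d.png

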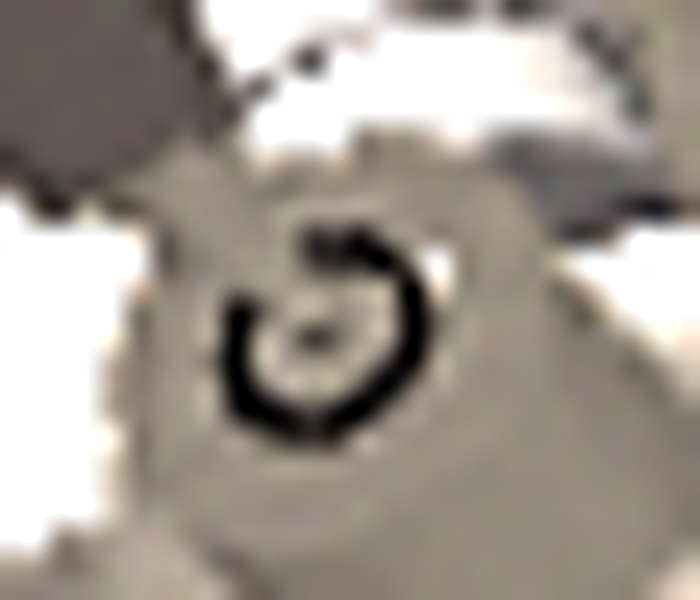

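```bash
cat > fr.py <<'E'
from h import *
import sys
F=[];P=[]
for i in range(8):
    d=snap('side',sys.argv[1]); o=ctrl.get_obs();F.append(o['contact_force']);P.append(o['tool_pos'])
F=np.array(F); n=np.array([-.4938,-.0788,.866]); m=F.mean(0)+[0,0,1.4]; print('t',o['t'],'F',np.round(m,2),'Fn',round(m@n,2),'sd',F.std(0).round(2),np.mean(P,0).round(4),o['tool_rot'],o['opening'])
E
python3 -m handwheel '{"offset":[[0.02,0.003,-0.04],[0.04,0.006,-0.07],[0.06,0.009,-0.1],[0.08,0.013,-0.14],[0.1,0.016,-0.17],[0.11,0.018,-0.195],[0.11,0.018,-0.195],[0.11,0.018,-0.195],[0.11,0.018,-0.195],[0.11,0.018,-0.195]],"roll":[0,0,0,0,0,0,0,0,0,0]}'
python3 fr.py side17
```

```text
t: 27.4
tool_pos: [0.5606, -0.0581, 0.2623]
tool_rot: [2.037, 2.391, 0.0]
contact_force: [-1.4, -0.4, 0.6]
opening: 0.0235
t 27.8 F [-1.21 -0.22  2.01] Fn 2.35 sd [0.53 0.51 0.54] [ 0.5606 -0.0581  0.2622] [2.03741113e+00 2.39110403e+00 1.03461209e-04] 0.023496682432761175
```

```bash
python3 -m handwheel '{"offset":[[0.01,0.002,-0.02],[0.02,0.003,-0.04],[0.03,0.005,-0.055],[0.034,0.005,-0.06],[0.034,0.005,-0.06],[0.034,0.005,-0.06],[0.034,0.005,-0.06],[0.034,0.005,-0.06],[0.034,0.005,-0.06],[0.034,0.005,-0.06]],"roll":[0,0,0,0,0,0,0,0,0,0]}'
python3 fr.py side18
python3 - <<'E'
from h import *
snap('scene','scene18');snap('wrist','wrist18')
im=cv2.imread('pics/side18.png')[190:226,355:401]
im=np.clip((im.astype(float)-30)*2.4,0,255).astype(np.uint8)
cv2.imwrite('pics/s18d.png',cv2.resize(im,None,fx=15,fy=15,interpolation=cv2.INTER_CUBIC))
crop('scene18',220,110,320,230,6,'sc18b')
E
```

```text
t: 28.8
tool_pos: [0.562, -0.0578, 0.2598]
tool_rot: [2.037, 2.391, 0.0]
contact_force: [-1.5, 0.2, 1.8]
opening: 0.0232
t 29.2 F [-1.76 -0.44  3.24] Fn 3.71 sd [0.4  0.67 0.58] [ 0.562  -0.0579  0.2597] [2.03745745e+00 2.39117845e+00 1.81157191e-05] 0.02326256198534123
```

View pics/s18d.png

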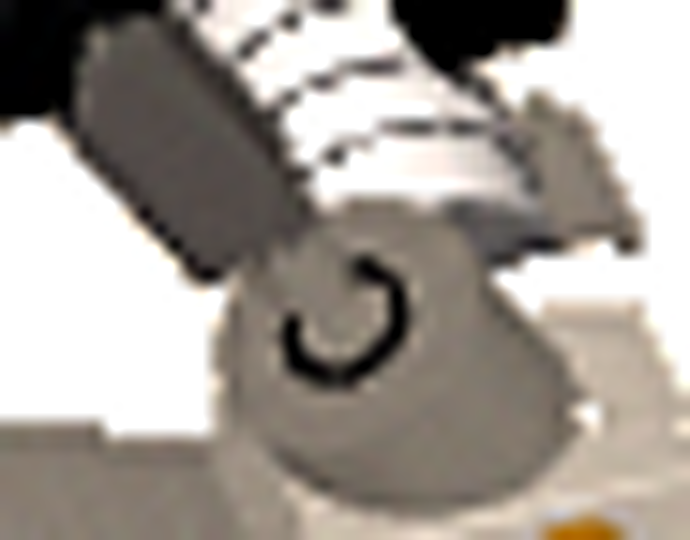

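View pics/sc18b.png

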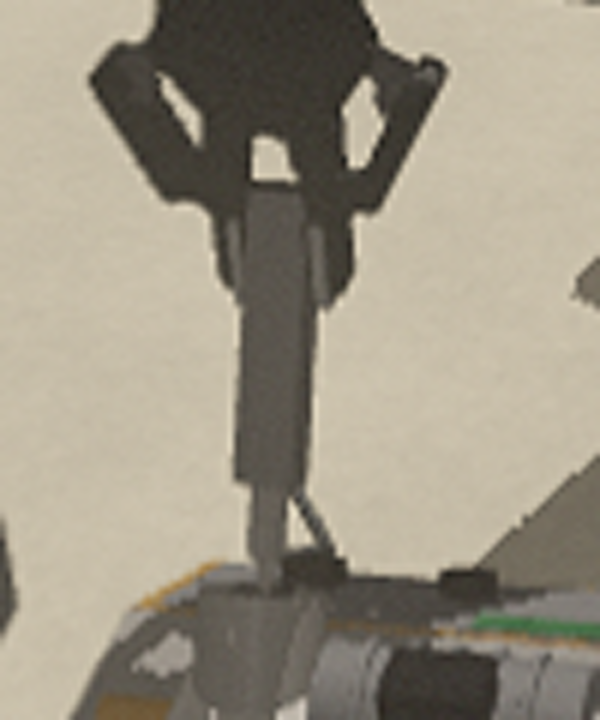

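View pics/side18.png

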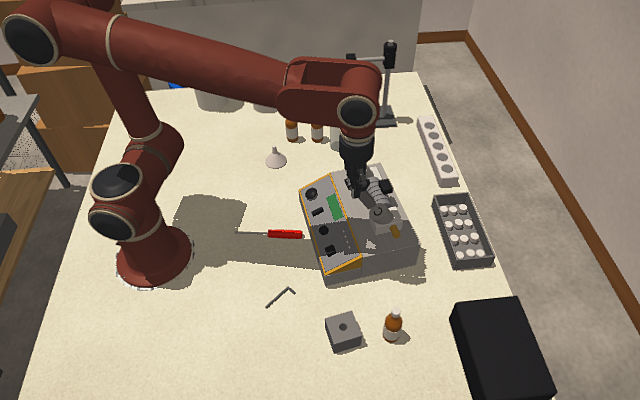

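```bash
python3 - <<'E'
from station import ctrl
print(ctrl.finish_job())
E
```

```text
the job is handed in; nothing more can be done
None
```

I pressed the round, square and bar keys in that order, then took the pen from its stand and left its tip pressed inside the ring on the right-hand pad. The job was handed in at about 29 s of the 61 s allowed.

- **Keys:** Each key was pressed all the way down; the push was about 8–16 N, against the 4 N a key needs to go fully down. I lifted clear between presses, and every key looks up in the later pictures. The stop key was never touched.
- **Pen tilt:** The tool only points straight down, so I tilted the pen in the grip against the rim of the stand's hole. The first try came out at about 27–28°. I went back and corrected it, and it then measured 30.1–30.9° in the camera fits, against the 30° wanted. I did not measure the angle again after pressing.
- **Final hold:** The force along the pad's normal averaged 3.7 N (about ±0.2 N). That puts the tip 6–7 mm in, about half of its 12 mm. Judged from the stand-off, the push-in is about 6 mm.
- **Position:** In the side view the tip covers the ring's centre dot, and I estimate it is within about 2 mm of the centre.
- **Bystanders:** The other things on the bench look where they were in the last pictures.

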